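# Pack, lock and label a lunch-box order at the school food fair

### The job

Pack the order: stand every sauce pot that is out upright on the floor of the white lunch box, then put the blue lid on so that it sits fully down all round, and fold all four orange side clips of the lid fully down. Last, slide the yellow order tag fully home into the holder on the lid. Leave the bottle, the bowl and the shaker where they are.

Things in the scene. Friction and masses are not known exactly. Their poses are not given: they have to be found in the camera images.
- box: white open lunch box fixed to the table, outside 150 (x) x 200 (y) x 70 mm high, walls and floor 4 mm thick (inside 142 x 192 mm, inner floor 4 mm up). Origin: centre of its underside, z up. It does not move. A thin dark mat 190 x 240 mm lies under it
- lid: loose blue lid, 0.25 kg, 162 (x) x 212 (y) mm. Origin: centre of the underside of its 12 mm deep skirt, z up. Skirt inside 156 x 206 mm: it goes over the box rim with 3 mm play. The 5 mm top plate (12 to 17 mm above the origin) rests on the rim; the origin is then 58 mm above the box's. Either way round (half a turn) fits
- lid_handle (a point): middle of the lid's white bar handle, at [0, 0, 44] mm in the lid's frame: bar 12 mm wide in x, 64 mm long in y, 14 mm high (37 to 51 mm above the lid's origin), on two posts at y = +-28 mm. Axes as the lid
- holder_mouth (a point): middle of the mouth of the white tag holder on the lid, at floor level, [55, 41, 17] mm in the lid's frame. A low channel along the lid's y, inside 38 mm wide and 10 mm high, with lips over both edges (top 30 mm above the lid's origin); flared cheeks reach to y = 25 mm. The plate before them (lid y -100 to 25 mm) is free: set the tag down there and slide it to +y
- holder_end (a point): foot of the holder's end stop, [55, 95, 17] mm in the lid's frame; the tag's front end meets it when fully home
- tag: loose yellow order tag, 0.04 kg: plate 34 (x) x 80 (y) x 6 mm, and at its rear (-y) end an upright finger tab 20 (x) x 16 (y) mm centred at y = -32 mm, 6 to 34 mm above the origin. Origin: centre of the underside. The +y end goes in first. Fully home its origin is at [55, 55, 17] mm in the lid's frame, its y along the lid's y, the tab left outside
- board: fixed wooden serving board, 170 x 170 x 10 mm high; origin at the centre of its underside; the sauce pots stand on it at the start
- clip_px (a joint): orange flap on the lid's +x side, 50 mm wide, 34 mm from hinge to free edge, 4 mm thick; hinge line at [84, 0, 12] mm in the lid's frame, along the lid's y. Joint in rad: 0 = level straight outwards, negative = tilted up (to -0.7), 1.57 = folded straight down beside the box wall (closed, end stop). No spring: friction of 0.03 N m holds it where it is left; 1 to 2 N turns it
- clip_px_tip (a point): middle of the free edge of clip_px, 34 mm from its hinge
- clip_nx (a joint): orange flap on the lid's -x side, 50 mm wide, 34 mm from hinge to free edge, 4 mm thick; hinge line at [-84, 0, 12] mm in the lid's frame, along the lid's y. Joint in rad: 0 = level straight outwards, negative = tilted up (to -0.7), 1.57 = folded straight down beside the box wall (closed, end stop). No spring: friction of 0.03 N m holds it where it is left; 1 to 2 N turns it
- clip_nx_tip (a point): middle of the free edge of clip_nx, 34 mm from its hinge
- clip_py (a joint): orange flap on the lid's +y side, 50 mm wide, 34 mm from hinge to free edge, 4 mm thick; hinge line at [0, 109, 12] mm in the lid's frame, along the lid's x. Joint in rad: 0 = level straight outwards, negative = tilted up (to -0.7), 1.57 = folded straight down beside the box wall (closed, end stop). No spring: friction of 0.03 N m holds it where it is left; 1 to 2 N turns it
- clip_py_tip (a point): middle of the free edge of clip_py, 34 mm from its hinge
- clip_ny (a joint): orange flap on the lid's -y side, 50 mm wide, 34 mm from hinge to free edge, 4 mm thick; hinge line at [0, -109, 12] mm in the lid's frame, along the lid's x. Joint in rad: 0 = level straight outwards, negative = tilted up (to -0.7), 1.57 = folded straight down beside the box wall (closed, end stop). No spring: friction of 0.03 N m holds it where it is left; 1 to 2 N turns it
- clip_ny_tip (a point): middle of the free edge of clip_ny, 34 mm from its hinge
- pot1: closed round sauce pot, straight-sided, 50 mm diameter, 58 mm high, about 0.08 kg, brown with a red cap; origin at the centre of its underside, z up. Two to four of the pots are present; an absent one reads None throughout
- pot2: closed round sauce pot, straight-sided, 50 mm diameter, 58 mm high, about 0.08 kg, brown with a green cap; origin at the centre of its underside, z up. Two to four of the pots are present; an absent one reads None throughout
- pot3: closed round sauce pot, straight-sided, 50 mm diameter, 58 mm high, about 0.08 kg, brown with a red cap; origin at the centre of its underside, z up. Two to four of the pots are present; an absent one reads None throughout
- pot4: closed round sauce pot, straight-sided, 50 mm diameter, 58 mm high, about 0.08 kg, brown with a green cap; origin at the centre of its underside, z up. Two to four of the pots are present; an absent one reads None throughout
- sauce_bottle: amber bottle, 56 mm diameter, 170 mm high, origin under its centre; to be left alone
- bowl: blue bowl, 100 mm diameter, 45 mm high, origin under its centre; to be left alone
- shaker: clear spice shaker with steel cap, 40 mm diameter, 70 mm high, origin under its centre; to be left alone

How it is judged:
By the outcome, as a careful person would: the job done as asked, in the order asked, and still so for the second after the job is handed in, with the robot touching nothing.
Of pot1, pot2, pot3, pot4 only 2 to 4 are there at a start; the rules pass over those that are not, and their reading is None.
At some moment in a run one of pot1, pot2, pot3, pot4, tag may be knocked a few centimetres aside while the robot is not near it.
It also fails if it takes over 208 s, if anything falls off the work surface, if the arm or the gripper's body presses on something with over 40 N, if the wrist force passes 120 N, or if a joint passes its speed limit or range.

### The arm

A 6-joint arm with a two-finger parallel gripper is mounted at the origin on the work surface. World frame = base frame: x ahead of the robot, y to its left, z up, the work surface at z = 0. Lengths are in m, angles in rad, forces in N, time in s.
With the tool pointing down it reaches from about 0.15 to 0.775 m from the base axis. Payload 6.1 kg.
Tool frame: the origin (TCP) lies between the finger pads; the fingertips stand 8 mm ahead of it and the grasp point (between the pads) lies 11 mm behind it; z points along the fingers, y is the line along which they close (so a half turn about z gives the same grasp; the last joint's range is limited). The gripper opens to 85 mm and grips with 20 to 120 N. Pads are 22 mm wide; open, the fingers measure 114 mm over their backs; the gripper's body (76 mm by 85 mm) begins 54 mm behind the grasp point. The pads swing forward as they close: fully open they stand 13 mm farther back than shut.
Start: joints at [1.341, 0.126, -0.04, 1.405, 0, 1.571], TCP at [0.12, 0.511, 0.239] pointing down, gripper open.
Joint ranges: [-2.72, 2.72], [-0.95, 1.95], [-1.27, 1.35], [-1.78, 2.02], [-1.46, 1.47], [-3.14, 3.14]. Speed limits (rad/s): [2.39, 2.39, 3.01, 3.14, 3.14, 3.14].

### API

Orientations are given as a 3x3 rotation matrix whose columns are the frame's x, y, z axes.
In Python, from rig import bot gives the robot as it stands.
- The arm moves only by the tool servo_tool, never from a script. Its argument "moves" is a list that holds one entry, the list of rows, each a list of 7 numbers: the shift along the tool's x, y, z normalised to -1 to 1, where 1 is 250 mm, then the turn, a rotation vector about the tool's x, y, z normalised to -1 to 1, where 1 is 0.5 rad, then the gripper command: -1 is shut, 1 is fully open, values between are in proportion. A call has 1 to 8 rows; each row is the pose to reach, as a shift and turn from the pose commanded when the call began, along the tool's axes at that moment; what a row does not reach only later rows make up. A row lasts 1/12 s, in which the tool goes at most 41.7 mm and 7.16 degrees, less where a joint would pass 70% of its speed; a pose out of reach is approached as far as the arm can. A call with a number of a shift or a turn outside -1 to 1 is refused whole. A call with a gripper value outside its range is refused whole. The fingers move at their own pace and stop on an object; "grip_force" is the grip in N (left out, the last holds). Time passes only in rows, so rows that repeat a pose let the fingers close. It gives the time, the measured TCP pose, the force, the opening and the grip force at its end, in the units of the state.
- bot.get_obs(): the state, without advancing time (a new reading comes with each control period).
- bot.capture(name): name is "scene" or "top" or "wrist"; returns a dict with "frame" (480x640x3 uint8, red, green, blue), "vertical_fov" (degrees; the focal length in pixels is half the picture's height over the tangent of half this angle, whatever the lens; pixels are square), "cx", "cy" (the principal point, pixels), "extrinsics" (4x4, takes a point from world to camera coordinates); the wrist camera has in their place "T_tool_cam" (4x4, takes a point from camera to tool coordinates, whose origin is the TCP and whose axes are the flange's). Camera axes: x right, y down, z forward; pixel columns grow to the right and rows downward; lengths in m; the calibration is good to about 2 mm. The wrist camera is an equidistant fisheye: a pixel r from the principal point sees the ray r / f radians off the axis. A picture is of the moment at which its call begins: read the wrist's pose just before it. There is no depth.
- bot.sign_off(): hands the job in; it is judged then, once.
The state is a dict: "t": time; "joint_positions": joint angles; "joint_vel": joint speeds; "tau": joint torques, N m; "eef_pos": TCP position; "ee_rot": TCP orientation; "contact_force": force on the tool from outside, world axes, zero at the start; "moment": the same for the moment, N m; "width": finger opening in m; "finger_force": force on a finger pad.
Only numpy, scipy, OpenCV 4.12 (cv2) and the standard library are available. Lean on these libraries where they do the work, as an engineer would, in place of code of your own. Each camera call takes 0.05 s, during which the arm holds its last target. There are 200 camera calls.

## Working session

There is one attempt and no reset: what is moved stays moved. The work goes in short steps, Python scripts to look and compute and a tool call to move; the robot and the scene stay as the last step left them, time stands still between calls to the robot, and variables do not carry over. Pictures are saved under pics/ and viewed, at most 14 in all, crops included, and the job is handed in when it is done.

Besides the shell and the picture viewer there is one more tool, called after "Emit:" as name(argument=value, ...), one argument or row to a line, values as JSON. servo_tool: Moves the arm, as the interface text tells. Scaled input: -1 to 1 covers 250 mm each way for a shift and 0.5 rad each way for a turn. Its arguments: {"type":"object","properties":{"moves":{"type":"array"},"grip_force":{"type":"number"}},"required":["moves"]}

```bash
mkdir -p pics; ls
cat > h.py <<'E'
import numpy as np, cv2
from rig import bot
def snap(n,f=None):
    o=bot.get_obs(); c=bot.capture(n)
    if f: cv2.imwrite('pics/'+f,c['frame'][:,:,::-1])
    if n=='wrist':
        T=np.eye(4);T[:3,:3]=np.array(o['ee_rot']);T[:3,3]=o['eef_pos'];c['W']=T@np.array(c['T_tool_cam'])
    else: c['W']=np.linalg.inv(np.array(c['extrinsics']))
    c['n']=n;c['f']=240/np.tan(np.radians(c['vertical_fov'])/2)
    return c
def ray(c,u,v):
    x=(u-c['cx'])/c['f'];y=(v-c['cy'])/c['f']
    if c['n']=='wrist':
        r=np.hypot(x,y)+1e-12;d=np.array([x/r*np.sin(r),y/r*np.sin(r),np.cos(r)])
    else: d=np.array([x,y,1.])
    d=c['W'][:3,:3]@d
    return c['W'][:3,3],d/np.linalg.norm(d)
def onz(c,u,v,z):
    o,d=ray(c,u,v);return (o+d*(z-o[2])/d[2])
def tri(ps):
    A=0;b=0
    for c,u,v in ps:
        o,d=ray(c,u,v);P=np.eye(3)-np.outer(d,d);A=A+P;b=b+P@o
    return np.linalg.solve(A,b)
def proj(c,p):
    q=np.linalg.inv(c['W'])@np.append(p,1);q=q[:3]
    if c['n']=='wrist':
        r=np.hypot(q[0],q[1]);t=np.arctan2(r,q[2]);return c['cx']+c['f']*t*q[0]/r,c['cy']+c['f']*t*q[1]/r
    return c['cx']+c['f']*q[0]/q[2],c['cy']+c['f']*q[1]/q[2]
def blobs(c,lo,hi,mn=40):
    h=cv2.cvtColor(c['frame'],cv2.COLOR_RGB2HSV);m=cv2.inRange(h,np.array(lo),np.array(hi))
    n,l,s,ce=cv2.connectedComponentsWithStats(m)
    return [(ce[i].round(1).tolist(),int(s[i,4]),s[i,:4].tolist()) for i in range(1,n) if s[i,4]>=mn],l
E
python3 - <<'E'
from h import *
for n in ['top','scene','wrist']:
    c=snap(n,n+'0.png');print(n,c['f'],c['cx'],c['cy'],c['W'].round(3).tolist())
o=bot.get_obs();print(o['t'],np.array(o['ee_rot']).round(3).tolist(),o['width'])
if 1:
    c=snap('wrist');print(np.array(c['T_tool_cam']).round(4).tolist())
E
```

```text
pics
top 435.5322940291908 320.8286151837708 235.16879964011778 [[-0.096, -0.971, 0.219, 0.288], [-0.995, 0.093, -0.023, -0.002], [0.002, -0.22, -0.976, 1.089], [0.0, 0.0, 0.0, 1.0]]
scene 616.3001272085826 317.1277058685952 251.58354217081416 [[0.206, 0.825, -0.526, 1.249], [0.978, -0.166, 0.123, -0.21], [0.014, -0.54, -0.842, 1.246], [0.0, 0.0, 0.0, 1.0]]
wrist 371.64829954431775 311.4587977181021 234.8684591726824 [[0.228, 0.93, 0.288, 0.046], [0.974, -0.218, -0.069, 0.529], [-0.001, 0.296, -0.955, 0.372], [0.0, 0.0, 0.0, 1.0]]
0.15 [[-0.974, 0.228, -0.0], [0.228, 0.974, -0.001], [0.0, -0.001, -1.0]] 0.0851817196211985
[[-0.0006, -0.9551, -0.2963, 0.0757], [1.0, -0.0007, 0.0001, 0.0005], [-0.0003, -0.2963, 0.9551, -0.133], [0.0, 0.0, 0.0, 1.0]]
```

View pics/top0.png

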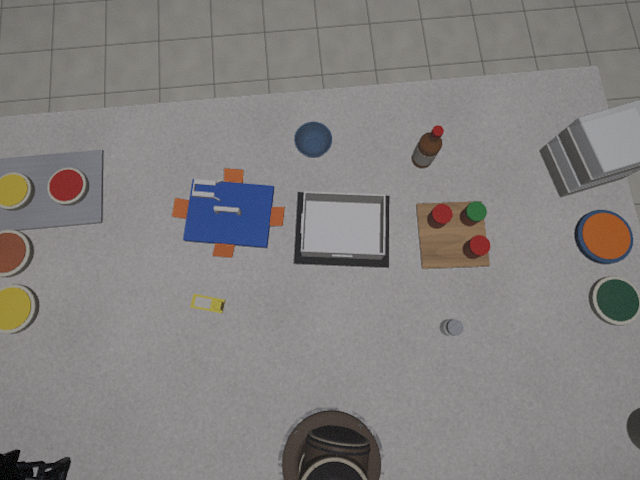

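View pics/scene0.png

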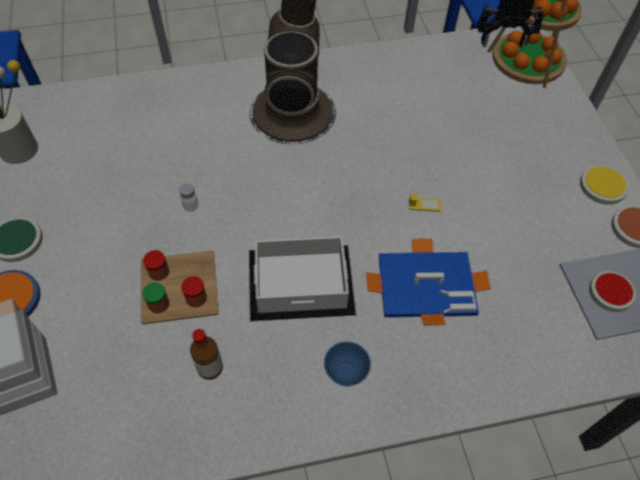

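The top view shows three pots: red (441,215), green (476,211) and red (480,245). The box is at (344,228), the lid at (228,213) with its holder to the upper left, and the tag at (208,304) with its tab on the right. The scene view shows the same layout. I'll measure these next.

```bash
cat > m.py <<'E'
from h import *
t=snap('top');s=snap('scene')
R=[((0,150,80),(6,255,255)),((172,150,80),(180,255,255))];G=((50,120,50),(85,255,255));B=((105,150,60),(125,255,255));O=((7,180,120),(16,255,255));Y=((24,120,100),(34,255,255))
def show(c,nm,lo,hi,z):
    for ce,a,b in blobs(c,lo,hi)[0]: 
        p=onz(c,*ce,z)
        if 0.1<p[0]<0.75 and abs(p[1])<.6: print(c['n'],nm,ce,a,b,p.round(4)[:2])
for c in (t,s):
    for r in R: show(c,'red',*r,.063)
    show(c,'green',*G,.063);show(c,'orange',*O,.02);show(c,'blue',*B,.017);show(c,'yel',*Y,.006)
    # lid outline
    for nm,(lo,hi),z in (('lid',B,.017),('tag',Y,.006)):
        bl,l=blobs(c,lo,hi)
        bl2=cv2.inRange(cv2.cvtColor(c['frame'],cv2.COLOR_RGB2HSV),np.array(lo),np.array(hi))
        cs,_=cv2.findContours(bl2,0,2)
        for k in cs:
            if cv2.contourArea(k)<60: continue
            w=np.array([onz(c,*q,z)[:2] for q in k[:,0].astype(float)])
            if w[:,0].min()<.1 or abs(w[:,1]).max()>.6: continue
            r=cv2.minAreaRect((w*1000).astype(np.float32));print(c['n'],nm,r)
    hsv=cv2.cvtColor(c['frame'],cv2.COLOR_RGB2HSV)
    m=cv2.inRange(hsv,(0,0,0),(180,255,50))
    cs,_=cv2.findContours(m,0,2)
    for k in cs:
        if cv2.contourArea(k)<800: continue
        w=np.array([onz(c,*q,0)[:2] for q in k[:,0].astype(float)])
        print(c['n'],'mat',cv2.minAreaRect((w*1000).astype(np.float32)))
E
python3 m.py
python3 -c "
import cv2
a=cv2.imread('pics/top0.png')[120:340,150:520];cv2.imwrite('pics/c1.png',cv2.resize(a,None,fx=2.1,fy=2.1,interpolation=2))"
```

```text
top red [65.3, 184.6] 694 [50, 170, 33, 30] [0.7066 0.5919]
top red [441.9, 213.4] 292 [432, 204, 20, 20] [ 0.5446 -0.3254]
top red [479.3, 245.0] 305 [469, 235, 21, 21] [ 0.4581 -0.4025]
top green [476.0, 210.9] 270 [466, 202, 20, 19] [ 0.5429 -0.4094]
top blue [230.8, 214.9] 4454 [184, 182, 90, 65] [0.6034 0.1964]
top yel [210.7, 303.7] 211 [191, 294, 34, 19] [0.3851 0.2591]
top lid ((610.2904663085938, 200.92514038085938), (210.68003845214844, 160.8672637939453), 79.6869125366211)
top tag ((387.4790954589844, 267.137451171875), (78.0484848022461, 31.746753692626953), 73.91120147705078)
top mat ((59.98303985595703, 678.1881103515625), (161.18960571289062, 60.801170349121094), 84.4869613647461)
top mat ((4.163370132446289, -3.9515304565429688), (162.4776153564453, 96.71546936035156), 78.36188507080078)
top mat ((543.7080688476562, -82.76142883300781), (236.90118408203125, 186.14273071289062), 82.44904327392578)
scene red [153.4, 259.3] 274 [143, 251, 22, 18] [ 0.4576 -0.4032]
scene red [613.8, 288.7] 786 [596, 274, 37, 31] [0.7351 0.5864]
scene red [192.1, 285.7] 329 [181, 276, 23, 
[... 678 characters left out ...]
8779297, 163.9606475830078), 78.99330139160156)
scene tag ((383.1402282714844, 268.9902038574219), (75.70763397216797, 48.0126953125), 73.44012451171875)
scene mat ((1000.77197265625, 482.8612060546875), (44.22385787963867, 178.11770629882812), 21.2275447845459)
scene mat ((544.542724609375, -83.39517211914062), (235.53652954101562, 184.91342163085938), 82.18073272705078)
scene mat ((-86.64437866210938, 15.295822143554688), (161.47605895996094, 295.12158203125), 80.76399993896484)
scene mat ((-267.3902893066406, 44.523380279541016), (137.3125, 137.79617309570312), 79.07396697998047)
scene mat ((-259.2774963378906, 750.972412109375), (190.95741271972656, 292.9278564453125), 46.18003845214844)
```

View pics/c1.png

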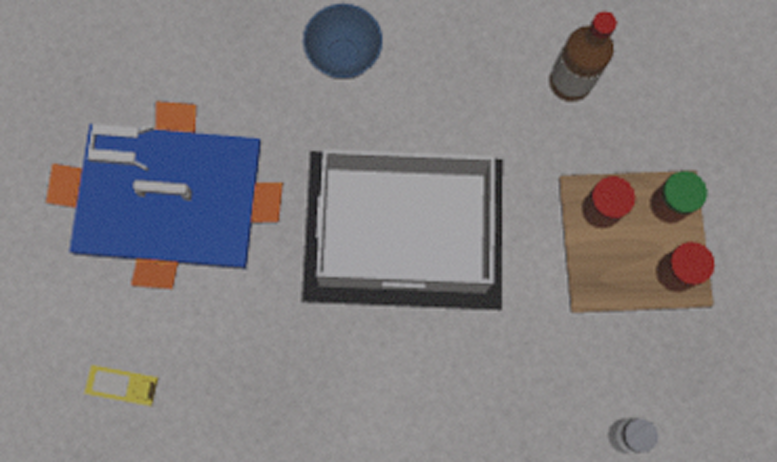

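```bash
cat > plan.py <<'E'
from h import *
from scipy.spatial.transform import Rotation as Ro
def Rd(a):
    a=np.radians(a);return np.array([[-np.sin(a),np.cos(a),0],[np.cos(a),np.sin(a),0],[0,0,-1]]).T.T
def frame(a):
    a=np.radians(a);return np.column_stack([[-np.sin(a),np.cos(a),0],[np.cos(a),np.sin(a),0],[0,0,-1]])
def plan(wps,step=.033,ang=.115):
    """wps: (x,y,z,yaw_deg of tool y or R,grip[,hold rows]); prints calls"""
    o=bot.get_obs();p=np.array(o['eef_pos']);R=np.array(o['ee_rot']);
    calls=[];p0,R0=p,R;rows=[]
    for w in wps:
        q=np.array(w[:3]);Q=frame(w[3]) if np.isscalar(w[3]) else w[3];hold=w[5] if len(w)>5 else 0
        rv=Ro.from_matrix(R.T@Q).as_rotvec();n=max(int(np.ceil(max(np.linalg.norm(q-p)/step,np.linalg.norm(rv)/ang))),0)
        for i in range(1,n+hold+1):
            k=min(i/max(n,1),1);pi=p+(q-p)*k;Ri=R@Ro.from_rotvec(rv*k).as_matrix()
            d=np.r_[R0.T@(pi-p0)/.25,Ro.from_matrix(R0.T@Ri).as_rotvec()/.5]
            if len(rows)==8 or abs(d).max()>1:
                calls.append(rows);rows=[];p0,R0=pp,RR;d=np.r_[R0.T@(pi-p0)/.25,Ro.from_matrix(R0.T@Ri).as_rotvec()/.5]
            rows.append((d.round(3)+0.).tolist()+[w[4]]);pp,RR=pi,Ri
        p,R=q,Q
    calls.append(rows)
    for c in calls:
        # compress to last of equal-direction: print all
        print(len(c),'; '.join(str(r).replace(' ','') for r in c))
E
sed -i '/^def Rd/,/^    a=np.radians(a);return np.array/d' plan.py
python3 - <<'E'
from plan import *
t=snap('top');print('bottle base',onz(t,422,160,0)[:2],onz(t,437,131,.17)[:2],'bowl',onz(t,313,139,.04)[:2],'shaker',onz(t,453,327,.07)[:2])
print(bot.get_obs()['joint_positions'])
plan([(.38,.15,.239,34.5,.7),(.544,-.325,.16,-7.7,.7),(.544,-.325,.034,-7.7,.7)])
E
```

```text
bottle base [ 0.71148022 -0.31547555] [ 0.71220991 -0.3110488 ] bowl [ 0.78046195 -0.03055812] shaker [ 0.27354551 -0.30625967]
[ 1.34103633e+00  1.25934045e-01 -3.98328283e-02  1.40540184e+00
  3.84077630e-06  1.57080444e+00]
8 [-0.096,-0.084,0.0,0.0,0.0,0.106,0.7]; [-0.192,-0.167,0.0,0.0,0.0,0.211,0.7]; [-0.288,-0.251,0.0,0.0,0.0,0.317,0.7]; [-0.384,-0.334,0.0,0.0,0.0,0.422,0.7]; [-0.48,-0.418,0.0,0.0,0.0,0.528,0.7]; [-0.576,-0.501,0.0,0.0,0.0,0.633,0.7]; [-0.672,-0.585,0.0,0.0,0.0,0.739,0.7]; [-0.768,-0.668,0.001,0.0,0.0,0.844,0.7]
8 [-0.122,-0.037,0.0,0.0,0.0,0.106,0.7]; [-0.244,-0.074,0.0,0.0,0.0,0.211,0.7]; [-0.365,-0.111,0.0,0.0,0.0,0.317,0.7]; [-0.487,-0.147,0.0,0.0,0.0,0.422,0.7]; [-0.609,-0.184,0.0,0.0,0.0,0.528,0.7]; [-0.731,-0.221,0.0,0.0,0.0,0.633,0.7]; [-0.835,-0.291,0.02,0.0,0.0,0.725,0.7]; [-0.94,-0.36,0.04,0.0,0.0,0.817,0.7]
8 [-0.124,-0.022,0.02,0.0,0.0,0.092,0.7]; [-0.247,-0.044,0.039,0.0,0.0,0.184,0.7]; [-0.371,-0.067,0.059,0.0,0.0,0.276,0.7]; [-0.495,-0.089,0.079,0.0,0.0,0.368,0.7]; [-0.618,-0.111,0.099,0.0,0.0,0.46,0.7]; [-0.742,-0.133,0.118,0.0,0.0,0.552,0.7]; [-0.866,-0.155,0.138,0.0,0.0,0.644,0.7]; [-0.989,-0.178,0.158,0.0,0.0,0.737,0.7]
8 [-0.123,0.024,0.02,0.0,0.0,0.092,0.7]; [-0.247,0.048,0.039,0.0,0.0,0.184,0.7]; [-0.37,0.071,0.059,0.0,0.0,0.276,0.7]; [-0.493,0.095,0.079,0.0,0.0,0.368,0.7]; [-0.617,0.119,0.099,0.0,0.0,0.46,0.7]; [-0.74,0.143,0.118,0.0,0.0,0.552,0.7]; [-0.74,0.143,0.244,0.0,0.0,0.552,0.7]; [-0.74,0.143,0.37,0.0,0.0,0.552,0.7]
2 [0.0,0.0,0.126,0.0,0.0,0.0,0.7]; [0.0,0.0,0.252,0.0,0.0,0.0,0.7]
```

Emit:
servo_tool(
  moves=[
    [[-0.768, -0.668, 0, 0, 0, 0.844, 0.7], [-0.768, -0.668, 0, 0, 0, 0.844, 0.7], [-0.768, -0.668, 0, 0, 0, 0.844, 0.7], [-0.768, -0.668, 0, 0, 0, 0.844, 0.7], [-0.768, -0.668, 0, 0, 0, 0.844, 0.7], [-0.768, -0.668, 0, 0, 0, 0.844, 0.7], [-0.768, -0.668, 0, 0, 0, 0.844, 0.7], [-0.768, -0.668, 0, 0, 0, 0.844, 0.7]],
  ],
)

```text
t: 1.02
eef_pos: [0.2697, 0.3031, 0.2397]
ee_rot: [[-0.792, 0.611, 0.001], [0.611, 0.792, 0.001], [-0.0, 0.001, -1.0]]
contact_force: [0.6, -0.1, 0.5]
width: 0.0726
finger_force: 0.0
```

Emit:
servo_tool(
  moves=[
    [[-0.94, -0.36, 0.04, 0, 0, 0.817, 0.7], [-0.94, -0.36, 0.04, 0, 0, 0.817, 0.7], [-0.94, -0.36, 0.04, 0, 0, 0.817, 0.7], [-0.94, -0.36, 0.04, 0, 0, 0.817, 0.7], [-0.94, -0.36, 0.04, 0, 0, 0.817, 0.7], [-0.94, -0.36, 0.04, 0, 0, 0.817, 0.7], [-0.94, -0.36, 0.04, 0, 0, 0.817, 0.7], [-0.94, -0.36, 0.04, 0, 0, 0.817, 0.7]],
  ],
)

```text
t: 1.68
eef_pos: [0.4016, 0.09, 0.2289]
ee_rot: [[-0.485, 0.874, -0.001], [0.874, 0.485, 0.0], [0.001, -0.001, -1.0]]
contact_force: [-0.6, -0.2, -0.2]
width: 0.0728
finger_force: 0.0
```

```bash
python3 - <<'E'
s=open('plan.py').read()
i=s.index('def plan')
s=s[:i]+'''def plan(wps,step=.036,ang=.115):
    o=bot.get_obs();p=np.array(o['eef_pos']);R=np.array(o['ee_rot']);print('t',o['t'],'p',p.round(4),'w',round(o['width'],4),'F',np.array(o['contact_force']).round(1))
    p0,R0=p,R;calls=[[]]
    rel=lambda a,A:np.r_[R0.T@(a-p0)/.25,Ro.from_matrix(R0.T@A).as_rotvec()/.5]
    for w in wps:
        q=np.array(w[:3]);Q=frame(w[3]) if np.isscalar(w[3]) else w[3];hold=w[5] if len(w)>5 else 0
        rv=Ro.from_matrix(R.T@Q).as_rotvec();n=int(np.ceil(max(np.linalg.norm(q-p)/step,np.linalg.norm(rv)/ang)-.05))+hold
        m=int(np.ceil(max(n/8,np.linalg.norm(q-p)/.24,np.linalg.norm(rv)/.48,1)-1e-6))
        for j in range(m):
            k=(j+1)/m;pj=p+(q-p)*k;Rj=R@Ro.from_rotvec(rv*k).as_matrix();nj=int(np.ceil(n/m))
            if sum(c[1] for c in calls[-1])+nj>8 or abs(rel(pj,Rj)).max()>1:
                calls.append([]);p0,R0=(p+(q-p)*j/m,R@Ro.from_rotvec(rv*j/m).as_matrix())
            calls[-1].append((str(((rel(pj,Rj)).round(3)+0.).tolist()+[w[4]]).replace(' ',''),nj))
        p,R=q,Q
    for c in calls: print(' | '.join(f'{a} x{n}' for a,n in c))
'''
open('plan.py','w').write(s)
E
python3 - <<'E'
from plan import *
plan([(.544,-.325,.16,-7.7,.7),(.544,-.325,.034,-7.7,.7,1),(.544,-.325,.034,-7.7,-.2,4)])
E
```

```text
t 1.6833 p [0.4016 0.09   0.2289] w 0.0728 F [-0.6 -0.2 -0.2]
[-0.864,-0.154,0.137,-0.001,0.0,0.641,0.7] x7
[-0.868,0.126,0.138,-0.001,0.0,0.641,0.7] x7
[0.0,0.0,0.504,0.0,0.0,0.0,0.7] x5
[0.0,0.0,0.0,0.0,0.0,0.0,-0.2] x4
```

Emit:
servo_tool(
  moves=[
    [[-0.864, -0.154, 0.137, 0, 0, 0.641, 0.7], [-0.864, -0.154, 0.137, 0, 0, 0.641, 0.7], [-0.864, -0.154, 0.137, 0, 0, 0.641, 0.7], [-0.864, -0.154, 0.137, 0, 0, 0.641, 0.7], [-0.864, -0.154, 0.137, 0, 0, 0.641, 0.7], [-0.864, -0.154, 0.137, 0, 0, 0.641, 0.7], [-0.864, -0.154, 0.137, 0, 0, 0.641, 0.7]],
  ],
)

```text
t: 2.27
eef_pos: [0.4736, -0.1168, 0.1939]
ee_rot: [[-0.188, 0.982, -0.001], [0.982, 0.188, 0.0], [0.001, -0.001, -1.0]]
contact_force: [0.0, 0.1, 0.3]
width: 0.0725
finger_force: 0.0
```

Emit:
servo_tool(
  moves=[
    [[-0.868, 0.126, 0.138, 0, 0, 0.641, 0.7], [-0.868, 0.126, 0.138, 0, 0, 0.641, 0.7], [-0.868, 0.126, 0.138, 0, 0, 0.641, 0.7], [-0.868, 0.126, 0.138, 0, 0, 0.641, 0.7], [-0.868, 0.126, 0.138, 0, 0, 0.641, 0.7], [-0.868, 0.126, 0.138, 0, 0, 0.641, 0.7], [-0.868, 0.126, 0.138, 0, 0, 0.641, 0.7]],
  ],
)

```text
t: 2.85
eef_pos: [0.5461, -0.3233, 0.159]
ee_rot: [[0.13, 0.992, -0.001], [0.992, -0.13, 0.001], [0.001, -0.002, -1.0]]
contact_force: [-1.5, 1.5, -0.5]
width: 0.0727
finger_force: 0.0
```

```bash
cat > pots.py <<'E'
from plan import *
def pots(c,z=.063):
    r=[]
    for nm,lo,hi in (('red',(0,150,80),(6,255,255)),('red',(172,150,80),(180,255,255)),('grn',(50,120,50),(85,255,255))):
        for ce,a,b in blobs(c,lo,hi,60)[0]:
            p=onz(c,*ce,z)
            if .1<p[0]<.64 and abs(p[1])<.5: r.append((nm,p.round(4)[:2].tolist(),a))
    return r
E
python3 - <<'E'
from pots import *
print(pots(snap('top')),pots(snap('scene')),pots(snap('wrist'),.066))
plan([(.544,-.325,.034,-7.7,.7,1),(.544,-.325,.034,-7.7,-.2,3),(.544,-.325,.13,-7.7,-.2),(.5525,-.022,.13,-7.7,-.2),(.5525,-.022,.031,-7.7,-.2)])
E
```

```text
[('red', [0.5444, -0.3243], 293)] [('red', [0.4585, -0.403], 290), ('red', [0.5447, -0.3243], 312), ('grn', [0.5434, -0.4088], 343)] [('red', [0.5449, -0.3226], 4215), ('red', [0.4709, -0.4061], 917), ('grn', [0.5432, -0.4055], 2760)]
t 3.0 p [ 0.5451 -0.3209  0.1609] w 0.0731 F [-0.2  0.5 -0. ]
[-0.017,-0.002,0.508,-0.001,-0.002,0.013,0.7] x5 | [-0.017,-0.002,0.508,-0.001,-0.002,0.013,-0.2] x3
[0.0,0.0,-0.384,0.0,0.0,0.0,-0.2] x3 | [0.603,-0.064,-0.384,0.0,0.0,0.0,-0.2] x5
[0.603,-0.064,0.0,0.0,0.0,0.0,-0.2] x5 | [0.603,-0.064,0.396,0.0,0.0,0.0,-0.2] x3
```

Emit:
servo_tool(
  moves=[
    [[-0.01, 0, 0.508, 0, 0, 0.013, 0.7], [-0.01, 0, 0.508, 0, 0, 0.013, 0.7], [-0.01, 0, 0.508, 0, 0, 0.013, 0.7], [-0.01, 0, 0.508, 0, 0, 0.013, 0.7], [-0.01, 0, 0.508, 0, 0, 0.013, 0.7], [-0.01, 0, 0.508, 0, 0, 0.013, -0.2], [-0.01, 0, 0.508, 0, 0, 0.013, -0.2], [-0.01, 0, 0.508, 0, 0, 0.013, -0.2]],
  ],
  grip_force=35,
)

```text
t: 3.67
eef_pos: [0.5464, -0.3268, 0.0376]
ee_rot: [[0.136, 0.991, 0.005], [0.991, -0.136, -0.003], [-0.002, 0.006, -1.0]]
contact_force: [-0.8, 1.4, 8.5]
width: 0.0494
finger_force: 37.0
```

Emit:
servo_tool(
  moves=[
    [[0, 0, 0, 0, 0, 0, -0.2], [0, 0, -0.384, 0, 0, 0, -0.2], [0, 0, -0.384, 0, 0, 0, -0.2], [0, 0, -0.384, 0, 0, 0, -0.2]],
  ],
)

```text
t: 4.0
eef_pos: [0.5467, -0.3276, 0.1381]
ee_rot: [[0.137, 0.991, 0.009], [0.991, -0.137, -0.005], [-0.004, 0.01, -1.0]]
contact_force: [1.5, -0.7, -0.9]
width: 0.0492
finger_force: 36.9
```

Run:
```python
from pots import *
plan([(.5525,-.022,.13,-7.7,-.2,1),(.5525,-.022,.030,-7.7,-.2,1),(.5525,-.022,.03,-7.7,.6,3),(.5525,-.022,.14,-7.7,.6),(.4585,-.403,.14,-7.7,.65,1)])
```

```text
t 4.0 p [ 0.5467 -0.3276  0.1381] w 0.0492 F [ 1.5 -0.7 -0.9]
[0.607,-0.072,0.013,0.01,0.004,-0.003,-0.2] x5
[0.607,-0.071,0.015,0.01,0.004,-0.003,-0.2] x5
[0.0,0.0,0.4,0.0,0.0,0.0,-0.2] x4 | [0.0,0.0,0.4,0.0,0.0,0.0,0.6] x3
[0.0,0.0,-0.44,0.0,0.0,0.0,0.6] x4
[-0.78,-0.084,0.0,0.0,0.0,0.0,0.65] x6
[-0.78,-0.084,0.0,0.0,0.0,0.0,0.65] x6
```

Emit:
servo_tool(
  moves=[
    [[0.607, -0.072, 0.013, 0.01, 0.004, 0, -0.2], [0.607, -0.072, 0.013, 0.01, 0.004, 0, -0.2], [0.607, -0.072, 0.013, 0.01, 0.004, 0, -0.2], [0.607, -0.072, 0.013, 0.01, 0.004, 0, -0.2], [0.607, -0.072, 0.013, 0.01, 0.004, 0, -0.2]],
  ],
)

```text
t: 4.42
eef_pos: [0.5476, -0.169, 0.1285]
ee_rot: [[0.132, 0.991, -0.002], [0.991, -0.132, 0.004], [0.003, -0.003, -1.0]]
contact_force: [0.2, -0.6, -1.5]
width: 0.0493
finger_force: 36.9
```

Emit:
servo_tool(
  moves=[
    [[0.607, -0.072, 0.015, 0.01, 0.004, 0, -0.2], [0.607, -0.072, 0.015, 0.01, 0.004, 0, -0.2], [0.607, -0.072, 0.015, 0.01, 0.004, 0, -0.2], [0.607, -0.072, 0.015, 0.01, 0.004, 0, -0.2], [0.607, -0.072, 0.015, 0.01, 0.004, 0, -0.2], [0.607, -0.072, 0.015, 0.01, 0.004, 0, -0.2]],
  ],
)

```text
t: 4.92
eef_pos: [0.5508, -0.0195, 0.1246]
ee_rot: [[0.134, 0.991, -0.007], [0.991, -0.134, 0.005], [0.004, -0.007, -1.0]]
contact_force: [0.3, -0.1, -0.5]
width: 0.0491
finger_force: 36.9
```

Run:
```python
from pots import *
c=snap('wrist','w1.png');c=snap('top')
plan([(.5525,-.022,.032,-7.7,-.2,2),(.5525,-.022,.032,-7.7,.5,3),(.5525,-.022,.14,-7.7,.5),(.4585,-.403,.14,-7.7,.65,1)])
```

```text
t 5.0167 p [ 0.5506 -0.0212  0.1241] w 0.0495 F [ 0.2  0.3 -1.4]
[-0.004,0.011,0.368,-0.016,-0.007,-0.006,-0.2] x5 | [-0.004,0.011,0.368,-0.016,-0.007,-0.006,0.5] x3
[0.0,0.0,-0.432,0.0,0.0,0.0,0.5] x3
[-0.78,-0.084,0.0,0.0,0.0,0.0,0.65] x6
[-0.78,-0.084,0.0,0.0,0.0,0.0,0.65] x6
```

View pics/w1.png

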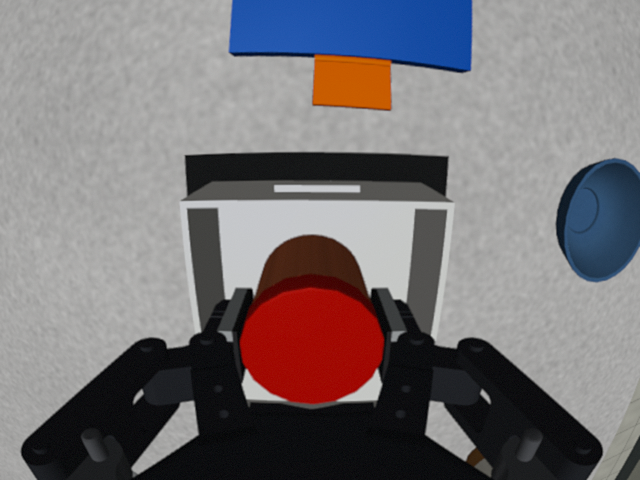

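The wrist view shows the pot gripped at (312,335), centred between the box side walls (190 to 448). I'll lower it.

Emit:
servo_tool(
  moves=[
    [[0, 0.008, 0.368, -0.016, -0.007, 0, -0.2], [0, 0.008, 0.368, -0.016, -0.007, 0, -0.2], [0, 0.008, 0.368, -0.016, -0.007, 0, -0.2], [0, 0.008, 0.368, -0.016, -0.007, 0, -0.2], [0, 0.008, 0.368, -0.016, -0.007, 0, -0.2], [0, 0.008, 0.368, -0.016, -0.007, 0, 0.5], [0, 0.008, 0.368, -0.016, -0.007, 0, 0.5], [0, 0.008, 0.368, -0.016, -0.007, 0, 0.5]],
  ],
)

```text
t: 5.68
eef_pos: [0.5515, -0.0209, 0.0314]
ee_rot: [[0.137, 0.991, -0.001], [0.991, -0.137, 0.001], [0.001, -0.001, -1.0]]
contact_force: [-0.8, -0.2, 0.1]
width: 0.0638
finger_force: 0.0
```

Emit:
servo_tool(
  moves=[
    [[0, 0, -0.432, 0, 0, 0, 0.5], [0, 0, -0.432, 0, 0, 0, 0.5], [0, 0, -0.432, 0, 0, 0, 0.5], [0, 0, -0.432, 0, 0, 0, 0.5]],
  ],
)

```text
t: 6.02
eef_pos: [0.5545, -0.0207, 0.1457]
ee_rot: [[0.137, 0.991, 0.008], [0.991, -0.137, 0.0], [0.001, 0.008, -1.0]]
contact_force: [0.3, -0.2, 0.4]
width: 0.0636
finger_force: 0.0
```

Emit:
servo_tool(
  moves=[
    [[-0.78, -0.084, 0, 0, 0, 0, 0.65], [-0.78, -0.084, 0, 0, 0, 0, 0.65], [-0.78, -0.084, 0, 0, 0, 0, 0.65], [-0.78, -0.084, 0, 0, 0, 0, 0.65], [-0.78, -0.084, 0, 0, 0, 0, 0.65], [-0.78, -0.084, 0, 0, 0, 0, 0.65]],
  ],
)

```text
t: 6.52
eef_pos: [0.5025, -0.2154, 0.1389]
ee_rot: [[0.142, 0.99, -0.002], [0.99, -0.142, -0.001], [-0.001, -0.002, -1.0]]
contact_force: [0.3, 1.0, -0.4]
width: 0.0706
finger_force: 0.0
```

Emit:
servo_tool(
  moves=[
    [[-0.78, -0.084, 0, 0, 0, 0, 0.65], [-0.78, -0.084, 0, 0, 0, 0, 0.65], [-0.78, -0.084, 0, 0, 0, 0, 0.65], [-0.78, -0.084, 0, 0, 0, 0, 0.65], [-0.78, -0.084, 0, 0, 0, 0, 0.65], [-0.78, -0.084, 0, 0, 0, 0, 0.65], [-0.78, -0.084, 0, 0, 0, 0, 0.65]],
  ],
)

```text
t: 7.1
eef_pos: [0.4559, -0.4022, 0.1383]
ee_rot: [[0.139, 0.99, -0.002], [0.99, -0.139, 0.002], [0.001, -0.002, -1.0]]
contact_force: [-0.4, 0.2, -0.4]
width: 0.0705
finger_force: 0.0
```

Run:
```python
from pots import *
print(pots(snap('top')),pots(snap('scene')),pots(snap('wrist','w2.png'),.066))
plan([(.4585,-.4025,.034,-7.7,.65,1),(.4585,-.4025,.034,-7.7,-.2,4),(.4585,-.4025,.14,-7.7,-.2),(.5365,-.142,.13,-7.7,-.2,1)])
```

```text
[('red', [0.5497, -0.0202], 240), ('red', [0.4581, -0.4023], 318), ('grn', [0.5429, -0.4094], 280)] [('red', [0.4592, -0.4022], 266), ('red', [0.5548, -0.0209], 275), ('grn', [0.5431, -0.409], 344)] [('red', [0.459, -0.4], 5017), ('grn', [0.5417, -0.4065], 4236)]
t 7.25 p [ 0.4568 -0.3999  0.1387] w 0.0705 F [-0.6  0.6 -0.2]
[-0.01,0.009,0.419,-0.005,-0.002,-0.003,0.65] x4 | [-0.01,0.009,0.419,-0.005,-0.002,-0.003,-0.2] x4
[0.0,0.0,-0.424,0.0,0.0,0.0,-0.2] x3 | [0.537,0.085,-0.404,0.0,0.0,0.0,-0.2] x5
[0.537,0.085,0.02,0.0,0.0,0.0,-0.2] x5
```

Emit:
servo_tool(
  moves=[
    [[-0.006, 0.009, 0.419, 0, 0, 0, 0.65], [-0.006, 0.009, 0.419, 0, 0, 0, 0.65], [-0.006, 0.009, 0.419, 0, 0, 0, 0.65], [-0.006, 0.009, 0.419, 0, 0, 0, 0.65], [-0.006, 0.009, 0.419, 0, 0, 0, -0.2], [-0.006, 0.009, 0.419, 0, 0, 0, -0.2], [-0.006, 0.009, 0.419, 0, 0, 0, -0.2], [-0.006, 0.009, 0.419, 0, 0, 0, -0.2]],
  ],
)

```text
t: 7.92
eef_pos: [0.4595, -0.4035, 0.0364]
ee_rot: [[0.136, 0.991, 0.001], [0.991, -0.136, -0.002], [-0.002, 0.001, -1.0]]
contact_force: [-0.6, -0.3, -1.5]
width: 0.0491
finger_force: 36.2
```

Emit:
servo_tool(
  moves=[
    [[0, 0, -0.42, 0, 0, 0, -0.2], [0, 0, -0.42, 0, 0, 0, -0.2], [0, 0, -0.42, 0, 0, 0, -0.2], [0.537, 0.085, -0.4, 0, 0, 0, -0.2], [0.537, 0.085, -0.4, 0, 0, 0, -0.2], [0.537, 0.085, -0.4, 0, 0, 0, -0.2], [0.537, 0.085, -0.4, 0, 0, 0, -0.2], [0.537, 0.085, -0.4, 0, 0, 0, -0.2]],
  ],
)

```text
t: 8.58
eef_pos: [0.4989, -0.2702, 0.1355]
ee_rot: [[0.133, 0.991, -0.0], [0.991, -0.133, 0.0], [0.0, -0.0, -1.0]]
contact_force: [-0.3, -0.7, -0.8]
width: 0.0494
finger_force: 36.8
```

Emit:
servo_tool(
  moves=[
    [[0.537, 0.085, 0.02, 0, 0, 0, -0.2], [0.537, 0.085, 0.02, 0, 0, 0, -0.2], [0.537, 0.085, 0.02, 0, 0, 0, -0.2], [0.537, 0.085, 0.02, 0, 0, 0, -0.2], [0.537, 0.085, 0.02, 0, 0, 0, -0.2], [0.537, 0.085, 0.02, 0, 0, 0, -0.2]],
  ],
)

```text
t: 9.08
eef_pos: [0.5376, -0.1433, 0.1297]
ee_rot: [[0.136, 0.991, -0.001], [0.991, -0.136, -0.0], [-0.001, -0.001, -1.0]]
contact_force: [-1.2, -1.7, -0.6]
width: 0.0493
finger_force: 36.8
```

Run:
```python
from pots import *
print(pots(snap('top')),pots(snap('scene')))
plan([(.5365,-.142,.0315,-7.7,-.2,2),(.5365,-.142,.0315,-7.7,.5,3),(.5365,-.142,.14,-7.7,.5),(.544,-.4075,.14,-7.7,.65,1)])
```

```text
[('red', [0.5495, -0.0201], 239), ('grn', [0.5427, -0.4091], 284)] [('red', [0.5548, -0.0211], 282), ('grn', [0.5434, -0.4088], 344)]
t 9.1833 p [ 0.5372 -0.1442  0.1295] w 0.0491 F [-0.6 -0.5  0.1]
[0.009,-0.003,0.392,-0.003,0.0,-0.008,-0.2] x5 | [0.009,-0.003,0.392,-0.003,0.0,-0.008,0.5] x3
[0.0,0.0,-0.434,0.0,0.0,0.0,0.5] x3 | [-0.524,0.086,-0.434,0.0,0.0,0.0,0.65] x5
[-0.524,0.086,0.0,0.0,0.0,0.0,0.65] x5
```

Emit:
servo_tool(
  moves=[
    [[0.009, -0.003, 0.392, 0, 0, 0, -0.2], [0.009, -0.003, 0.392, 0, 0, 0, -0.2], [0.009, -0.003, 0.392, 0, 0, 0, -0.2], [0.009, -0.003, 0.392, 0, 0, 0, -0.2], [0.009, -0.003, 0.392, 0, 0, 0, -0.2], [0.009, -0.003, 0.392, 0, 0, 0, 0.5], [0.009, -0.003, 0.392, 0, 0, 0, 0.5], [0.009, -0.003, 0.392, 0, 0, 0, 0.5]],
  ],
)

```text
t: 9.85
eef_pos: [0.5371, -0.141, 0.0319]
ee_rot: [[0.137, 0.991, -0.001], [0.991, -0.137, 0.0], [0.0, -0.001, -1.0]]
contact_force: [0.1, 0.7, -0.8]
width: 0.0642
finger_force: 0.0
```

Emit:
servo_tool(
  moves=[
    [[0, 0, -0.434, 0, 0, 0, 0.5], [0, 0, -0.434, 0, 0, 0, 0.5], [0, 0, -0.434, 0, 0, 0, 0.5], [-0.524, 0.086, -0.434, 0, 0, 0, 0.65], [-0.524, 0.086, -0.434, 0, 0, 0, 0.65], [-0.524, 0.086, -0.434, 0, 0, 0, 0.65], [-0.524, 0.086, -0.434, 0, 0, 0, 0.65], [-0.524, 0.086, -0.434, 0, 0, 0, 0.65]],
  ],
)

```text
t: 10.52
eef_pos: [0.5401, -0.2759, 0.1396]
ee_rot: [[0.141, 0.99, -0.001], [0.99, -0.141, 0.0], [-0.0, -0.001, -1.0]]
contact_force: [-0.2, 0.4, 0.7]
width: 0.0706
finger_force: 0.0
```

Emit:
servo_tool(
  moves=[
    [[-0.524, 0.086, 0, 0, 0, 0, 0.65], [-0.524, 0.086, 0, 0, 0, 0, 0.65], [-0.524, 0.086, 0, 0, 0, 0, 0.65], [-0.524, 0.086, 0, 0, 0, 0, 0.65], [-0.524, 0.086, 0, 0, 0, 0, 0.65], [-0.524, 0.086, 0, 0, 0, 0, 0.65]],
  ],
)

```text
t: 11.02
eef_pos: [0.5437, -0.4048, 0.1391]
ee_rot: [[0.137, 0.991, -0.002], [0.991, -0.137, 0.002], [0.002, -0.003, -1.0]]
contact_force: [0.6, -0.3, -0.1]
width: 0.0705
finger_force: 0.0
```

Run:
```python
from pots import *
print(pots(snap('top')),pots(snap('scene')),pots(snap('wrist','w3.png'),.066))
plan([(.5435,-.408,.034,-7.7,.65,1),(.5435,-.408,.034,-7.7,-.2,4),(.5435,-.408,.14,-7.7,-.2),(.5445,-.082,.13,-7.7,-.2,1)])
```

```text
[('red', [0.5495, -0.0197], 242), ('red', [0.5342, -0.1409], 259), ('grn', [0.5435, -0.409], 271)] [('red', [0.5546, -0.0208], 282), ('red', [0.5394, -0.1425], 284), ('grn', [0.5451, -0.4066], 293)] [('grn', [0.5434, -0.4064], 4895)]
t 11.1667 p [ 0.544  -0.4038  0.1398] w 0.07 F [-0.2 -0.2  0.3]
[-0.017,0.001,0.423,-0.004,-0.002,-0.001,0.65] x4 | [-0.017,0.001,0.423,-0.004,-0.002,-0.001,-0.2] x4
[0.0,0.0,-0.424,0.0,0.0,0.0,-0.2] x3
[0.646,-0.085,0.02,0.0,0.0,0.0,-0.2] x6
[0.646,-0.085,0.02,0.0,0.0,0.0,-0.2] x6
```

Emit:
servo_tool(
  moves=[
    [[-0.014, 0, 0.423, 0, 0, 0, 0.65], [-0.014, 0, 0.423, 0, 0, 0, 0.65], [-0.014, 0, 0.423, 0, 0, 0, 0.65], [-0.014, 0, 0.423, 0, 0, 0, 0.65], [-0.014, 0, 0.423, 0, 0, 0, -0.2], [-0.014, 0, 0.423, 0, 0, 0, -0.2], [-0.014, 0, 0.423, 0, 0, 0, -0.2], [-0.014, 0, 0.423, 0, 0, 0, -0.2]],
  ],
)

```text
t: 11.83
eef_pos: [0.5443, -0.4098, 0.0363]
ee_rot: [[0.136, 0.991, 0.001], [0.991, -0.136, -0.002], [-0.001, 0.001, -1.0]]
contact_force: [0.2, 0.2, -0.9]
width: 0.0498
finger_force: 36.2
```

Emit:
servo_tool(
  moves=[
    [[0, 0, -0.424, 0, 0, 0, -0.2], [0, 0, -0.424, 0, 0, 0, -0.2], [0, 0, -0.424, 0, 0, 0, -0.2]],
  ],
)

```text
t: 12.08
eef_pos: [0.5444, -0.4101, 0.1458]
ee_rot: [[0.137, 0.991, 0.003], [0.991, -0.137, -0.003], [-0.003, 0.004, -1.0]]
contact_force: [1.3, -1.6, 0.6]
width: 0.0495
finger_force: 36.7
```

Emit:
servo_tool(
  moves=[
    [[0.646, -0.085, 0.02, 0, 0, 0, -0.2], [0.646, -0.085, 0.02, 0, 0, 0, -0.2], [0.646, -0.085, 0.02, 0, 0, 0, -0.2], [0.646, -0.085, 0.02, 0, 0, 0, -0.2], [0.646, -0.085, 0.02, 0, 0, 0, -0.2], [0.646, -0.085, 0.02, 0, 0, 0, -0.2]],
  ],
)

```text
t: 12.58
eef_pos: [0.5448, -0.2446, 0.1366]
ee_rot: [[0.133, 0.991, 0.0], [0.991, -0.133, -0.0], [-0.0, 0.0, -1.0]]
contact_force: [0.7, -1.4, -0.5]
width: 0.0492
finger_force: 36.7
```

Emit:
servo_tool(
  moves=[
    [[0.646, -0.085, 0.02, 0, 0, 0, -0.2], [0.646, -0.085, 0.02, 0, 0, 0, -0.2], [0.646, -0.085, 0.02, 0, 0, 0, -0.2], [0.646, -0.085, 0.02, 0, 0, 0, -0.2], [0.646, -0.085, 0.02, 0, 0, 0, -0.2], [0.646, -0.085, 0.02, 0, 0, 0, -0.2], [0.646, -0.085, 0.02, 0, 0, 0, -0.2]],
  ],
)

```text
t: 13.17
eef_pos: [0.5459, -0.0844, 0.1306]
ee_rot: [[0.137, 0.991, -0.001], [0.991, -0.137, -0.0], [-0.0, -0.001, -1.0]]
contact_force: [-0.2, 0.3, -0.2]
width: 0.0491
finger_force: 36.7
```

Run:
```python
from pots import *
print(pots(snap('top')),pots(snap('scene')))
plan([(.5445,-.0812,.0315,-7.7,-.2,2),(.5445,-.0812,.0315,-7.7,.5,3),(.5445,-.0812,.2,-7.7,.5),(.612,.120,.2,-10.7,.65,1)])
```

```text
[('red', [0.5503, -0.0117], 162)] [('red', [0.5545, -0.021], 278), ('red', [0.5392, -0.1422], 271)]
t 13.2667 p [ 0.5456 -0.0851  0.1302] w 0.0495 F [-0.5 -0.1 -0.8]
[0.015,-0.006,0.395,-0.002,0.0,-0.009,-0.2] x5 | [0.015,-0.006,0.395,-0.002,0.0,-0.009,0.5] x3
[0.0,0.0,-0.674,0.0,0.0,0.0,0.5] x5
[0.834,0.16,0.0,0.0,0.0,0.105,0.65] x7
```

Emit:
servo_tool(
  moves=[
    [[0.015, -0.006, 0.395, 0, 0, 0, -0.2], [0.015, -0.006, 0.395, 0, 0, 0, -0.2], [0.015, -0.006, 0.395, 0, 0, 0, -0.2], [0.015, -0.006, 0.395, 0, 0, 0, -0.2], [0.015, -0.006, 0.395, 0, 0, 0, -0.2], [0.015, -0.006, 0.395, 0, 0, 0, 0.5], [0.015, -0.006, 0.395, 0, 0, 0, 0.5], [0.015, -0.006, 0.395, 0, 0, 0, 0.5]],
  ],
)

```text
t: 13.93
eef_pos: [0.5447, -0.0801, 0.032]
ee_rot: [[0.137, 0.991, -0.0], [0.991, -0.137, 0.001], [0.0, -0.0, -1.0]]
contact_force: [0.7, -0.2, -1.0]
width: 0.064
finger_force: 0.0
```

Emit:
servo_tool(
  moves=[
    [[0, 0, -0.674, 0, 0, 0, 0.5], [0, 0, -0.674, 0, 0, 0, 0.5], [0, 0, -0.674, 0, 0, 0, 0.5], [0, 0, -0.674, 0, 0, 0, 0.5], [0, 0, -0.674, 0, 0, 0, 0.5], [0, 0, -0.674, 0, 0, 0, 0.5]],
  ],
)

```text
t: 14.43
eef_pos: [0.5463, -0.0799, 0.2038]
ee_rot: [[0.137, 0.991, 0.006], [0.991, -0.137, -0.0], [0.0, 0.006, -1.0]]
contact_force: [-0.4, -0.1, -0.9]
width: 0.0642
finger_force: 0.0
```

Run:
```python
from h import *
o=bot.get_obs();print(o['t'],o['eef_pos'])
snap('wrist','w4.png')
```

```text
14.4333 [ 0.54630105 -0.07993351  0.20380454]
```

View pics/w4.png

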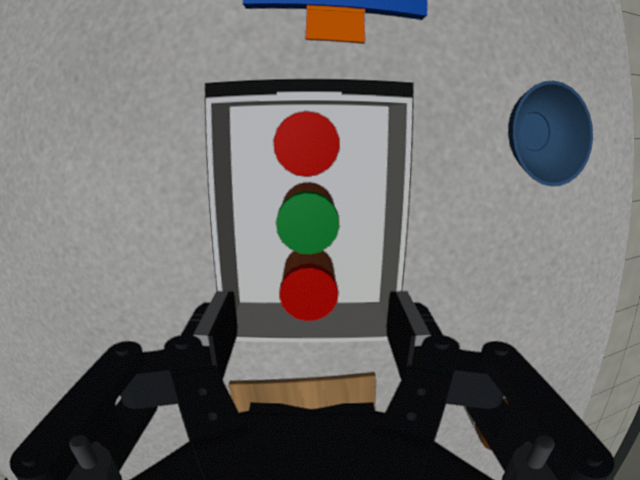

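Emit:
servo_tool(
  moves=[
    [[0.834, 0.16, 0, 0, 0, 0.105, 0.3], [0.834, 0.16, 0, 0, 0, 0.105, 0.3], [0.834, 0.16, 0, 0, 0, 0.105, 0.3], [0.834, 0.16, 0, 0, 0, 0.105, 0.3], [0.834, 0.16, 0, 0, 0, 0.105, 0.3], [0.834, 0.16, 0, 0, 0, 0.105, 0.3], [0.834, 0.16, 0, 0, 0, 0.105, 0.3], [0.834, 0.16, 0, 0, 0, 0.105, 0.3]],
  ],
)

```text
t: 15.15
eef_pos: [0.6116, 0.1215, 0.1979]
ee_rot: [[0.187, 0.982, -0.005], [0.982, -0.187, -0.0], [-0.001, -0.005, -1.0]]
contact_force: [0.2, -1.6, -0.3]
width: 0.0555
finger_force: 0.0
```

Run:
```python
from h import *
o=bot.get_obs();print(o['t'],o['eef_pos'])
c=snap('wrist','w5.png');np.save('w5.npy',c,allow_pickle=True)
```

```text
15.15 [0.61163842 0.12146454 0.19788195]
```

View pics/w5.png

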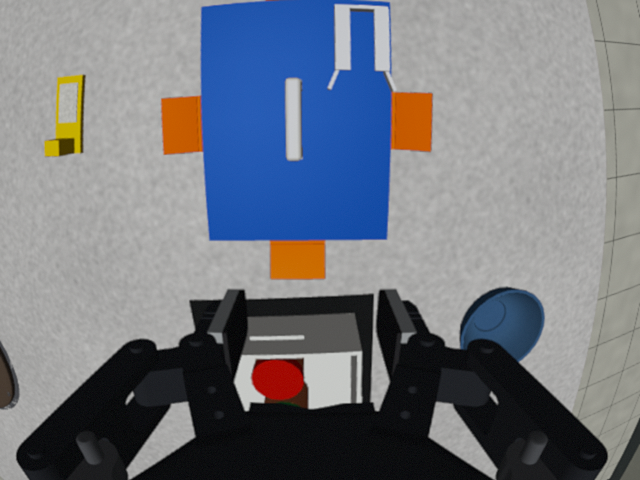

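The first view shows all three pots standing upright in the box, with caps at (306,143), (308,223) and (309,292). The second shows the lid with its handle at (294,119), the clips level, and the tag at (68,115). Next I'll refine the handle and box rim.

Run:
```python
from plan import *
c=np.load('w5.npy',allow_pickle=True).item()
h=cv2.cvtColor(c['frame'],cv2.COLOR_RGB2HSV)
m=cv2.inRange(h,(0,0,150),(180,60,255));m[:, :270]=0;m[:,320:]=0;m[170:]=0;m[:70]=0
cs,_=cv2.findContours(m,0,1);k=max(cs,key=cv2.contourArea)
w=np.array([onz(c,*q,.051)[:2] for q in k[:,0].astype(float)])
print('handle',cv2.minAreaRect((w*1000).astype(np.float32)))
b=cv2.inRange(h,(105,150,60),(125,255,255));b[260:]=0;b=cv2.morphologyEx(b,cv2.MORPH_OPEN,np.ones((5,5)))
ys=range(30,226,10)
def fit(p):
    p=np.array(p)*1000.;v=cv2.fitLine(p.astype(np.float32),cv2.DIST_HUBER,0,.01,.01).ravel();return (np.degrees(np.arctan2(v[1],v[0]))%180).round(2),v[2:].round(1)
L=[];Rr=[]
for y in ys:
    x=np.nonzero(b[y,195:400])[0]+195;L.append(onz(c,x[0]-.5,y,.015)[:2]);Rr.append(onz(c,x[-1]+.5,y,.015)[:2])
Bo=[]
for x in list(range(215,265,5))+list(range(332,385,5)):
    y=np.nonzero(b[:,x])[0];Bo.append(onz(c,x,y[-1]+.5,.015)[:2])
print('left',fit(L),'right',fit(Rr),'bot',fit(Bo))
oo=cv2.inRange(h,(7,180,100),(16,255,255));n,l,s,ce=cv2.connectedComponentsWithStats(oo)
for i in range(1,n):
    if s[i,4]>500: print('clip',ce[i],onz(c,*ce[i],.014)[:2].round(4))
f=cv2.imread('pics/w4.png');g=cv2.cvtColor(f,cv2.COLOR_BGR2GRAY)
for y in (130,160,190,220,250): 
    r=g[y].astype(int);print(y,r[202:222].tolist(),r[402:420].tolist())
print([g[88:112,x].tolist() for x in (230,380)])
```

```text
handle ((611.689697265625, 202.1260528564453), (62.10224151611328, 10.398513793945312), 78.98661804199219)
left (np.float32(79.71), array([531.8, 210.6], dtype=float32)) right (np.float32(85.6), array([687.2, 204.9], dtype=float32)) bot (np.float32(169.72), array([593.7,  98.5], dtype=float32))
clip [411.26954178 120.8490566 ] [0.71   0.1843]
clip [181.3245572  124.60651029] [0.5137 0.2203]
clip [297.08220551 259.31328321] [0.5893 0.0792]
130 [153, 151, 140, 114, 144, 175, 179, 181, 177, 144, 84, 55, 56, 56, 58, 59, 58, 58, 57, 57] [73, 70, 69, 89, 144, 173, 180, 180, 175, 130, 98, 128, 150, 151, 149, 147, 147, 147]
160 [150, 150, 154, 146, 115, 116, 164, 179, 181, 177, 142, 91, 60, 55, 58, 58, 59, 57, 58, 57] [72, 68, 86, 137, 169, 178, 180, 174, 137, 97, 124, 147, 151, 151, 147, 147, 146, 146]
190 [152, 149, 147, 146, 147, 139, 111, 147, 176, 180, 178, 160, 118, 68, 55, 57, 57, 58, 57, 58] [73, 105, 161, 178, 180, 178, 159, 112, 125, 153, 155, 152, 149, 147, 144, 141, 142, 142]
220 [152, 150, 149, 151, 153, 155, 158, 142, 107, 153, 179, 180, 178, 159, 113, 67, 56, 57, 59, 59] [149, 173, 180, 176, 155, 114, 116, 153, 159, 155, 151, 150, 151, 151, 153, 155, 158, 161]
250 [153, 154, 158, 159, 160, 159, 157, 154, 154, 146, 107, 114, 160, 179, 180, 177, 141, 78, 53, 55] [179, 176, 147, 107, 119, 145, 149, 147, 149, 151, 154, 155, 156, 155, 154, 153, 150, 149]
[[15, 18, 20, 14, 17, 22, 12, 52, 120, 164, 178, 178, 179, 154, 104, 61, 53, 63, 101, 140, 154, 158, 154, 155], [16, 17, 18, 18, 19, 18, 25, 73, 135, 175, 179, 179, 177, 149, 82, 51, 58, 94, 147, 176, 178, 177, 178, 177]]
```

Run:
```python
from plan import *
c=np.load('w5.npy',allow_pickle=True).item()
T=np.eye(4);T[:3,:3]=np.column_stack([[.137,.991,.0],[.991,-.137,.006],[.006,0,-1.]]);T[:3,3]=[.5463,-.0799,.2038]
c['W']=T@np.array(c['T_tool_cam'])
P=lambda u,v:onz(c,u,v,.07)[:2]
a,b,d,e=P(208.6,130),P(213.3,220),P(408.6,130),P(404,220)
t1,t2=P(230,98.4),P(380,98.2)
for v in (a-b,d-e): print(np.degrees(np.arctan2(v[1],v[0])))
print('top',np.degrees(np.arctan2(*(t2-t1)[::-1])),t1,t2)
y=np.array([np.sin(np.radians(7.7)),np.cos(np.radians(7.7))]);x=np.array([y[1],-y[0]])
print('cx',[ (x@p).round(4) for p in (a,b,d,e)],'mean',(x@(a+b+d+e)/4).round(4),'cy',((y@(t1+t2))/2-.098).round(4),'mat c',x@[.544,-.083],y@[.544,-.083])
plan([(.6117,.2021,.1,-10.7,.0,1),(.6117,.2021,.038,-10.7,.0,1),(.6117,.2021,.038,-10.7,-.95,4)])
```

```text
82.15879728777826
81.9332932587892
top -8.049651847173212 [0.50266456 0.02270352] [0.60856981 0.00772591]
cx [np.float64(0.4785), np.float64(0.4784), np.float64(0.6237), np.float64(0.6232)] mean 0.5509 cy -0.0085 mat c 0.5502157140345892 -0.009363120708780533
t 15.2 p [0.6117 0.1207 0.1984] w 0.0551 F [-0.  -0.2 -0.6]
[0.32,-0.06,0.394,-0.008,0.002,-0.006,0.0] x5 | [0.32,-0.059,0.642,-0.008,0.002,-0.006,0.0] x3
[0.0,0.0,0.0,0.0,0.0,0.0,-0.95] x4
```

Emit:
servo_tool(
  moves=[
    [[0.322, -0.06, 0.394, 0, 0, 0, 0], [0.322, -0.06, 0.394, 0, 0, 0, 0], [0.322, -0.06, 0.394, 0, 0, 0, 0], [0.322, -0.06, 0.394, 0, 0, 0, 0], [0.322, -0.06, 0.394, 0, 0, 0, 0], [0.322, -0.06, 0.655, 0, 0, 0, 0], [0.322, -0.06, 0.655, 0, 0, 0, 0], [0.322, -0.06, 0.655, 0, 0, 0, 0]],
  ],
)

```text
t: 15.87
eef_pos: [0.6104, 0.2006, 0.0326]
ee_rot: [[0.191, 0.982, -0.008], [0.982, -0.191, -0.002], [-0.003, -0.007, -1.0]]
contact_force: [-0.6, 0.0, -1.3]
width: 0.0426
finger_force: 0.0
```

Emit:
servo_tool(
  moves=[
    [[0, 0, 0, 0, 0, 0, 0], [0, 0, 0, 0, 0, 0, -0.95], [0, 0, 0, 0, 0, 0, -0.95], [0, 0, 0, 0, 0, 0, -0.95], [0, 0, 0, 0, 0, 0, -0.95], [0, 0, 0, 0, 0, 0, -0.95]],
  ],
  grip_force=60,
)

```text
t: 16.37
eef_pos: [0.6141, 0.2036, 0.039]
ee_rot: [[0.189, 0.982, 0.002], [0.982, -0.189, 0.001], [0.002, 0.002, -1.0]]
contact_force: [-0.4, -2.2, 8.3]
width: 0.0109
finger_force: 61.2
```

Run:
```python
from plan import *
p=bot.get_obs();print(np.array(p['ee_rot']).round(3).tolist(),p['finger_force'])
plan([(.612,.202,.16,-10.7,-.95),(.5445,-.0827,.16,-7.8,-.95,2)])
```

```text
[[0.189, 0.982, 0.002], [0.982, -0.189, 0.001], [0.002, 0.002, -1.0]] 61.19294285774231
t 16.3667 p [0.6141 0.2036 0.039 ] w 0.0109 F [-0.4 -2.2  8.3]
[-0.007,-0.006,-0.484,0.004,-0.004,-0.006,-0.95] x4
[-0.585,-0.027,0.0,0.0,0.0,-0.051,-0.95] x6
[-0.584,-0.042,0.0,0.0,0.0,-0.051,-0.95] x6
```

Emit:
servo_tool(
  moves=[
    [[0, 0, -0.484, 0, 0, 0, -0.95], [0, 0, -0.484, 0, 0, 0, -0.95], [0, 0, -0.484, 0, 0, 0, -0.95], [0, 0, -0.484, 0, 0, 0, -0.95], [0, 0, -0.484, 0, 0, 0, -0.95]],
  ],
)

```text
t: 16.78
eef_pos: [0.6144, 0.2039, 0.1605]
ee_rot: [[0.188, 0.982, 0.004], [0.982, -0.188, 0.003], [0.003, 0.004, -1.0]]
contact_force: [-0.1, 0.7, -3.6]
width: 0.011
finger_force: 59.9
```

Emit:
servo_tool(
  moves=[
    [[-0.585, -0.027, 0, 0, 0, -0.051, -0.95], [-0.585, -0.027, 0, 0, 0, -0.051, -0.95], [-0.585, -0.027, 0, 0, 0, -0.051, -0.95], [-0.585, -0.027, 0, 0, 0, -0.051, -0.95], [-0.585, -0.027, 0, 0, 0, -0.051, -0.95], [-0.585, -0.027, 0, 0, 0, -0.051, -0.95]],
  ],
)

```text
t: 17.28
eef_pos: [0.5773, 0.0597, 0.1552]
ee_rot: [[0.166, 0.986, -0.005], [0.986, -0.166, 0.001], [-0.0, -0.005, -1.0]]
contact_force: [0.6, 0.8, -3.2]
width: 0.0109
finger_force: 59.9
```

Emit:
servo_tool(
  moves=[
    [[-0.584, -0.042, 0, 0, 0, -0.051, -0.95], [-0.584, -0.042, 0, 0, 0, -0.051, -0.95], [-0.584, -0.042, 0, 0, 0, -0.051, -0.95], [-0.584, -0.042, 0, 0, 0, -0.051, -0.95], [-0.584, -0.042, 0, 0, 0, -0.051, -0.95], [-0.584, -0.042, 0, 0, 0, -0.051, -0.95], [-0.584, -0.042, 0, 0, 0, -0.051, -0.95], [-0.584, -0.042, 0, 0, 0, -0.051, -0.95]],
  ],
)

```text
t: 17.95
eef_pos: [0.5447, -0.0799, 0.1563]
ee_rot: [[0.136, 0.991, -0.003], [0.991, -0.136, 0.001], [0.001, -0.003, -1.0]]
contact_force: [-0.5, 0.0, -4.8]
width: 0.0108
finger_force: 59.9
```

Run:
```python
from plan import *
c=snap('wrist','w6.png');np.save('w6.npy',c,allow_pickle=True)
plan([(.5445,-.0827,.12,-7.8,-.95,1)])
print(bot.get_obs()['ee_rot'])
```

```text
t 18.0 p [ 0.5447 -0.0799  0.1564] w 0.0107 F [ 0.7 -0.1 -2.5]
[-0.011,0.001,0.146,-0.005,-0.002,-0.001,-0.95] x2
[[ 1.36055130e-01  9.90697897e-01 -2.58408607e-03]
 [ 9.90700960e-01 -1.36052571e-01  1.14234488e-03]
 [ 7.80147119e-04 -2.71547843e-03 -9.99996009e-01]]
```

View pics/w6.png

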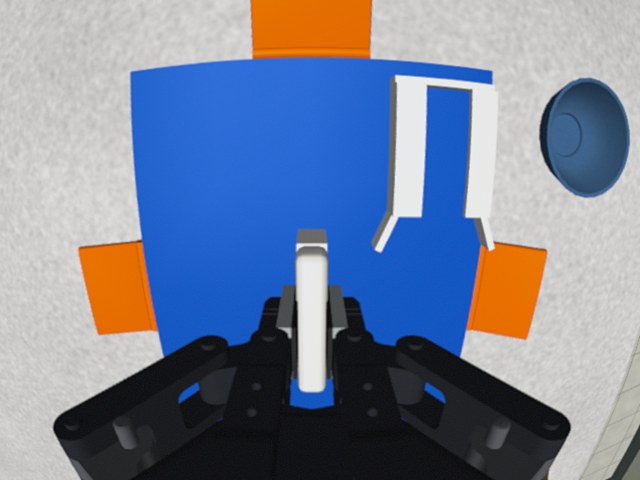

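The lid hangs level over the box, with far corners at (131,72) and (492,72) and the handle between the pads at (312,320). I'll check the lid's offset from the tool.

Run:
```python
from plan import *
c=np.load('w6.npy',allow_pickle=True).item()
z=.1564-.039;y=np.array([.136,.9907]);x=np.array([.9907,-.136])
tc=np.array([.5447,-.0799])
f=lambda u,v,h:(lambda d:(round(float(x@d)*1e3,1),round(float(y@d)*1e3,1)))(onz(c,u,v,z+h)[:2]-tc)
for n,a in dict(cornL=(131.5,72,.017),cornR=(492,72,.017),edgeL=(140,200,.017),edgeR=(483,235,.017),hfar=(312,248,.051),hnear=(312,391,.051),farclipL=(252,57,.014),farclipR=(371,57,.014),rearhold=(434,78,.030)).items(): print(n,f(*a))
```

```text
cornL (-79.5, 103.4)
cornR (79.6, 103.2)
edgeL (-78.6, 44.8)
edgeR (80.5, 28.0)
hfar (0.2, 33.8)
hnear (0.2, -30.1)
farclipL (-24.9, 105.2)
farclipR (24.9, 105.1)
rearhold (47.4, 95.5)
```

Emit:
servo_tool(
  moves=[
    [[-0.008, 0, 0.168, 0, 0, 0, -0.95], [-0.008, 0, 0.168, 0, 0, 0, -0.95], [-0.008, 0, 0.168, 0, 0, 0, -0.95], [-0.008, 0, 0.168, 0, 0, 0, -0.95]],
  ],
)

```text
t: 18.33
eef_pos: [0.544, -0.0824, 0.1152]
ee_rot: [[0.137, 0.991, -0.003], [0.991, -0.137, 0.001], [0.001, -0.003, -1.0]]
contact_force: [0.1, -0.0, -3.1]
width: 0.0107
finger_force: 60.8
```

Run:
```python
from plan import *
plan([(.5446,-.0817,.1,-7.8,-.95,1)])
c=snap('scene','s7.png');cv2.imwrite('pics/s7c.png',cv2.resize(cv2.cvtColor(c['frame'][200:360,200:400],cv2.COLOR_RGB2BGR),None,fx=3.7,fy=3.7,interpolation=2))
```

```text
t 18.3333 p [ 0.544  -0.0824  0.1152] w 0.0107 F [ 0.1 -0.  -3.1]
[0.003,0.002,0.061,-0.006,-0.001,-0.002,-0.95] x2
```

View pics/s7c.png

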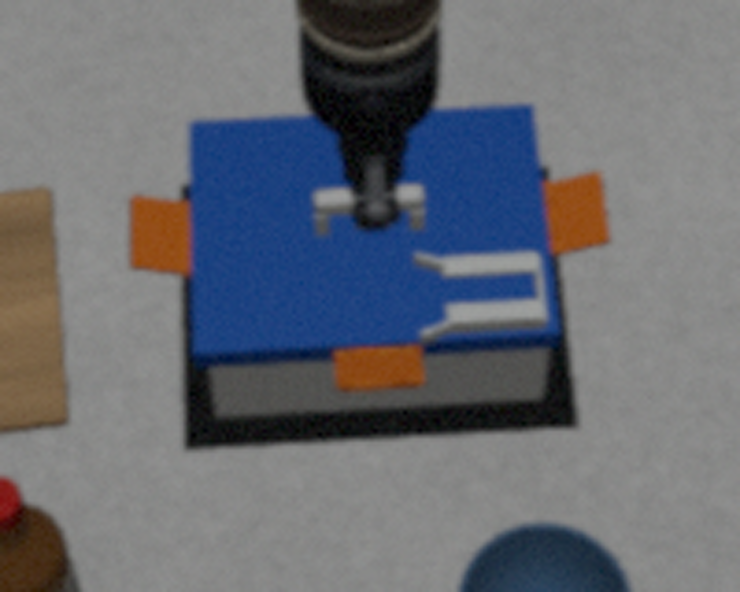

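The scene crop shows the lid roughly centred on the box: lid edges 193 to 558, box 210 to 548. I'll lower it.

Emit:
servo_tool(
  moves=[
    [[0.003, 0.002, 0.032, -0.006, 0, 0, -0.95], [0.003, 0.002, 0.056, -0.006, 0, 0, -0.95], [0.003, 0.002, 0.072, -0.006, 0, 0, -0.95], [0.003, 0.002, 0.084, -0.006, 0, 0, -0.95]],
  ],
)

```text
t: 18.72
eef_pos: [0.5447, -0.0824, 0.0969]
ee_rot: [[0.138, 0.99, 0.003], [0.99, -0.138, 0.0], [0.001, 0.003, -1.0]]
contact_force: [-15.8, 2.9, 40.9]
width: 0.0106
finger_force: 67.0
```

Emit:
servo_tool(
  moves=[
    [[0, 0, -0.012, 0, 0, 0, -0.5], [0, 0, -0.012, 0, 0, 0, -0.3], [0, 0, -0.012, 0, 0, 0, -0.1], [0, 0, -0.3, 0, 0, 0, 0], [0, 0, -0.3, 0, 0, 0, 0], [0, 0, -0.3, 0, 0, 0, 0], [0, 0, -0.3, 0, 0, 0, 0]],
  ],
)

```text
t: 19.3
eef_pos: [0.5459, -0.0828, 0.1709]
ee_rot: [[0.138, 0.99, 0.005], [0.99, -0.138, -0.0], [0.0, 0.005, -1.0]]
contact_force: [-0.0, 0.2, -0.1]
width: 0.0428
finger_force: 0.0
```

Run:
```python
from plan import *
plan([(.5446,-.0817,.2,-7.8,0,1)])
c=snap('wrist','w8.png');np.save('w8.npy',c,allow_pickle=True)
```

```text
t 19.3 p [ 0.5459 -0.0828  0.1709] w 0.0428 F [-0.   0.2 -0.1]
[0.004,-0.005,-0.117,0.01,-0.001,-0.005,0] x2
```

View pics/w8.png

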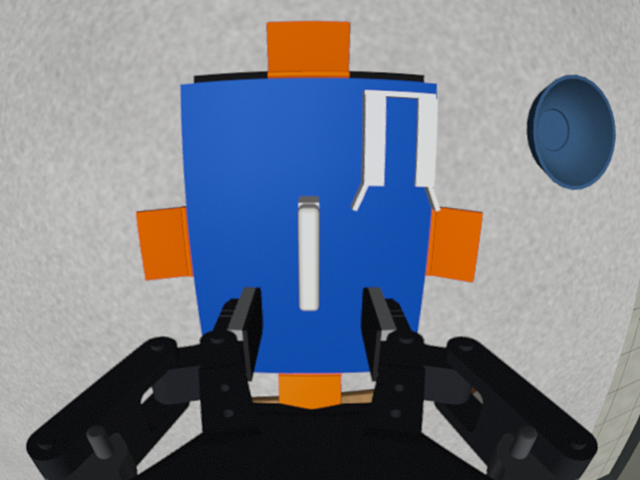

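The lid lies on the box: handle (309,257), far corners (181,84) and (438,84), clips level. I'll check that it is seated and get its pose.

Run:
```python
from plan import *
c=np.load('w8.npy',allow_pickle=True).item()
h=cv2.cvtColor(c['frame'],cv2.COLOR_RGB2HSV)
b=cv2.inRange(h,(105,150,60),(125,255,255))
a=np.radians(-7.85);x=np.array([np.cos(a),np.sin(a)]);y=np.array([-np.sin(a),np.cos(a)])
P=lambda u,v,z:(lambda p:np.array([x@p,y@p])*1e3)(onz(c,u,v,z)[:2])
print('box c',x@[.5445,-.0827]*1e3,y@[.5445,-.0827]*1e3)
for r in (110,150,190,230,260):
    i=np.nonzero(b[r,170:450])[0]+170
    l,q=P(i[0]-.5,r,.075),P(i[-1]+.5,r,.075);print(r,l.round(1),q.round(1),'w',(q-l)[0].round(1),'c',((q+l)/2)[0].round(1))
for u in (200,240,370-20,):
    i=np.nonzero(b[60:300,u])[0]+60;print(u,P(u,i[0]-.5,.075).round(1))
for u in (265,280,300,320,340,355): 
    i=np.nonzero(b[330:400,u])[0]+330;print('near',u,P(u,i[-1]+.5,.075).round(1))
m=cv2.inRange(h,(0,0,160),(180,60,255));m[:,:290]=0;m[:,330:]=0;m[:206]=0;m[320:]=0
k=max(cv2.findContours(m,0,1)[0],key=cv2.contourArea);w=np.array([P(*q,.109) for q in k[:,0].astype(float)]);print(cv2.minAreaRect(w.astype(np.float32)))
oo=cv2.inRange(h,(7,180,100),(16,255,255));n,l,s,ce=cv2.connectedComponentsWithStats(oo)
for i in range(1,n):
    if s[i,4]>500: print('clip',ce[i].round(),P(*ce[i],.072).round(1))
```

```text
box c 550.692681521991 -7.557150132095002
110 [471.2  80.2] [618.1  78.8] w 146.9 c 544.6
150 [470.8  54.5] [618.2  53.4] w 147.4 c 544.5
190 [471.2  28.5] [625.6  27.8] w 154.4 c 548.4
230 [470.9   1.5] [630.5   0.9] w 159.7 c 550.7
260 [470.7 -19.9] [630.5 -20.5] w 159.7 c 550.6
200 [483.8  97.5]
240 [509.3  97.6]
350 [576.2  97.3]
near 265 [ 516.6 -112.3]
near 280 [ 528.2 -113. ]
near 300 [ 543.6 -111.9]
near 320 [ 559.  -112.9]
near 340 [ 574.3 -112.3]
near 355 [ 586.  -112.7]
((550.4550170898438, -7.172145843505859), (10.237480163574219, 61.223270416259766), 0.1643701195716858)
clip [308.  49.] [550.8 115.6]
clip [164. 243.] [450.7  -8.5]
clip [454. 243.] [651.3  -9.8]
clip [310. 390.] [ 551.3 -133.8]
```

```bash
cat > clip.py <<'E'
from plan import *
import sys
L0=np.array([.5444,-.0825]);YW=-7.8
a=np.radians(YW);X=np.array([np.cos(a),np.sin(a)]);Y=np.array([-np.sin(a),np.cos(a)])
def lid(u,v): return L0+X*u+Y*v
def clip(d,half,hinge):
    d=np.array(d);S=[(26,.095),(26,.072),(23.5,.0587),(14.7,.0485),(6.5,.0447),(2,.044),(-1,.044),(35,.044),(35,.17)]
    w=[]
    for i,(s,z) in enumerate(S):
        q=lid(*(d*(hinge+s+half)/1000.));w.append((*q,z+.008,YW,-1,1 if i in(0,6) else 0))
    plan([(*w[0][:2],.17,YW,-1)]+w)
E
python3 -c "
from clip import *
clip((1,0),14,84)"
```

```text
t 19.35 p [ 0.545  -0.0826  0.1692] w 0.0425 F [-0.3 -0.1 -0.3]
[0.001,0.494,-0.002,0.005,-0.001,-0.005,-1] x4 | [0.001,0.493,0.266,0.005,-0.001,-0.005,-1] x3 | [0.001,0.493,0.358,0.005,-0.001,-0.005,-1] x1
[0.0,-0.01,0.053,0.0,0.0,0.0,-1] x1 | [0.0,-0.045,0.094,0.0,0.0,0.0,-1] x1 | [0.0,-0.078,0.109,0.0,0.0,0.0,-1] x1 | [0.0,-0.096,0.112,0.0,0.0,0.0,-1] x1 | [0.0,-0.108,0.112,0.0,0.0,0.0,-1] x2 | [0.0,0.036,0.112,0.0,0.0,0.0,-1] x1
[0.0,0.0,-0.504,0.0,0.0,0.0,-1] x4
```

Emit:
servo_tool(
  moves=[
    [[0, 0.494, 0, 0, 0, 0, -1], [0, 0.494, 0, 0, 0, 0, -1], [0, 0.494, 0, 0, 0, 0, -1], [0, 0.494, 0, 0, 0, 0, -1], [0, 0.494, 0.266, 0, 0, 0, -1], [0, 0.494, 0.266, 0, 0, 0, -1], [0, 0.494, 0.266, 0, 0, 0, -1], [0, 0.494, 0.358, 0, 0, 0, -1]],
  ],
)

```text
t: 20.02
eef_pos: [0.6676, -0.0997, 0.081]
ee_rot: [[0.138, 0.99, 0.003], [0.99, -0.138, 0.0], [0.0, 0.003, -1.0]]
contact_force: [1.7, -0.3, 2.7]
width: -0.0001
finger_force: 0.9
```

Emit:
servo_tool(
  moves=[
    [[0, -0.01, 0.053, 0, 0, 0, -1], [0, -0.03, 0.075, 0, 0, 0, -1], [0, -0.045, 0.094, 0, 0, 0, -1], [0, -0.078, 0.109, 0, 0, 0, -1], [0, -0.096, 0.112, 0, 0, 0, -1], [0, -0.108, 0.112, 0, 0, 0, -1], [0, -0.108, 0.112, 0, 0, 0, -1]],
  ],
)

```text
t: 20.6
eef_pos: [0.6404, -0.0958, 0.0524]
ee_rot: [[0.138, 0.99, 0.003], [0.99, -0.138, 0.0], [0.0, 0.003, -1.0]]
contact_force: [3.4, -0.1, -1.7]
width: -0.0002
finger_force: 1.8
```

Emit:
servo_tool(
  moves=[
    [[0, -0.012, 0, 0, 0, 0, -1], [0, -0.016, 0, 0, 0, 0, -1], [0, -0.016, 0, 0, 0, 0, -1]],
  ],
)

```text
t: 20.85
eef_pos: [0.6402, -0.0958, 0.0528]
ee_rot: [[0.138, 0.99, 0.009], [0.99, -0.138, -0.001], [0.001, 0.009, -1.0]]
contact_force: [15.6, -2.3, -9.4]
width: 0.0001
finger_force: 7.5
```

```bash
sed -i "s/plan(\[(\*w\[0\]/plan(pre+[(*w[0]/; s/def clip(d,half,hinge)/def clip(d,half,hinge,pre=[])/" clip.py
python3 -c "
from clip import *
q=lid(.084+.014+.035,0)
clip((0,1),11,109,[(*q,.052,YW,-1),(*q,.15,YW,-1)])"
```

```text
t 20.85 p [ 0.6402 -0.0958  0.0528] w 0.0001 F [15.6 -2.3 -9.4]
[0.001,0.145,0.004,0.018,-0.001,-0.005,-1] x1 | [0.001,0.149,-0.388,0.018,-0.001,-0.005,-1] x3
[0.584,-0.532,-0.08,0.0,0.0,0.0,-1] x6
[0.0,0.0,0.268,0.0,0.0,0.0,-1] x3 | [0.0,0.0,0.36,0.0,0.0,0.0,-1] x1 | [-0.01,0.0,0.413,0.0,0.0,0.0,-1] x1 | [-0.045,0.0,0.454,0.0,0.0,0.0,-1] x1 | [-0.078,0.0,0.469,0.0,0.0,0.0,-1] x1 | [-0.096,0.0,0.472,0.0,0.0,0.0,-1] x1
[-0.012,0.0,0.0,0.0,0.0,0.0,-1] x2 | [0.132,0.0,0.0,0.0,0.0,0.0,-1] x1 | [0.132,0.0,-0.504,0.0,0.0,0.0,-1] x4
```

Emit:
servo_tool(
  moves=[
    [[0, 0.167, 0, 0, 0, 0, -1], [0, 0.167, 0, 0, 0, 0, -1], [0, 0.167, -0.388, 0, 0, 0, -1], [0, 0.167, -0.388, 0, 0, 0, -1], [0, 0.167, -0.388, 0, 0, 0, -1]],
  ],
)

```text
t: 21.27
eef_pos: [0.679, -0.1013, 0.1551]
ee_rot: [[0.138, 0.99, 0.007], [0.99, -0.138, -0.001], [0.0, 0.007, -1.0]]
contact_force: [1.0, -0.5, 1.3]
width: -0.0001
finger_force: 0.0
```

Emit:
servo_tool(
  moves=[
    [[0.584, -0.532, -0.08, 0, 0, 0, -1], [0.584, -0.532, -0.08, 0, 0, 0, -1], [0.584, -0.532, -0.08, 0, 0, 0, -1], [0.584, -0.532, -0.08, 0, 0, 0, -1], [0.584, -0.532, -0.08, 0, 0, 0, -1], [0.584, -0.532, -0.08, 0, 0, 0, -1], [0.584, -0.532, -0.08, 0, 0, 0, -1], [0.584, -0.532, -0.08, 0, 0, 0, -1]],
  ],
)

```text
t: 21.93
eef_pos: [0.566, 0.0618, 0.1692]
ee_rot: [[0.138, 0.99, 0.002], [0.99, -0.138, 0.0], [0.0, 0.002, -1.0]]
contact_force: [-0.2, -0.0, -0.2]
width: 0.0001
finger_force: 0.0
```

```bash
python3 -c "
from clip import *
clip((0,1),11,109)"
```

```text
t 21.9333 p [0.566  0.0618 0.1692] w 0.0001 F [-0.2 -0.  -0.2]
[0.0,-0.007,-0.003,0.004,-0.001,-0.004,-1] x1 | [0.0,-0.008,0.265,0.004,-0.001,-0.004,-1] x3 | [0.0,-0.008,0.357,0.004,-0.001,-0.004,-1] x1 | [-0.01,-0.008,0.41,0.004,-0.001,-0.004,-1] x1 | [-0.045,-0.008,0.451,0.004,-0.001,-0.004,-1] x1 | [-0.078,-0.008,0.466,0.004,-0.001,-0.004,-1] x1
[-0.018,0.0,0.003,0.0,0.0,0.0,-1] x1 | [-0.03,0.0,0.003,0.0,0.0,0.0,-1] x2 | [0.114,0.0,0.003,0.0,0.0,0.0,-1] x1 | [0.114,0.0,-0.501,0.0,0.0,0.0,-1] x4
```

Emit:
servo_tool(
  moves=[
    [[0, -0.008, 0.265, 0, 0, 0, -1], [0, -0.008, 0.265, 0, 0, 0, -1], [0, -0.008, 0.357, 0, 0, 0, -1], [-0.005, -0.008, 0.38, 0, 0, 0, -1], [-0.01, -0.008, 0.41, 0, 0, 0, -1], [-0.03, -0.008, 0.433, 0, 0, 0, -1], [-0.045, -0.008, 0.451, 0, 0, 0, -1], [-0.078, -0.008, 0.466, 0, 0, 0, -1]],
  ],
)

```text
t: 22.6
eef_pos: [0.5623, 0.0428, 0.0525]
ee_rot: [[0.138, 0.99, 0.003], [0.99, -0.138, 0.001], [0.001, 0.003, -1.0]]
contact_force: [1.3, 2.1, 0.4]
width: 0.0002
finger_force: 0.8
```

Emit:
servo_tool(
  moves=[
    [[-0.018, 0, 0.003, 0, 0, 0, -1], [-0.03, 0, 0.003, 0, 0, 0, -1], [-0.036, 0, 0.003, 0, 0, 0, -1], [-0.036, 0, 0.003, 0, 0, 0, -1]],
  ],
)

```text
t: 22.93
eef_pos: [0.5605, 0.0349, 0.0515]
ee_rot: [[0.138, 0.99, 0.002], [0.99, -0.138, 0.004], [0.004, 0.001, -1.0]]
contact_force: [1.6, 7.2, -3.3]
width: -0.0001
finger_force: 3.2
```

Emit:
servo_tool(
  moves=[
    [[-0.012, 0, 0, 0, 0, 0, -1], [-0.016, 0, 0, 0, 0, 0, -1], [-0.016, 0, 0, 0, 0, 0, -1]],
  ],
)

```text
t: 23.18
eef_pos: [0.5605, 0.0347, 0.0516]
ee_rot: [[0.135, 0.991, 0.003], [0.991, -0.135, 0.012], [0.012, 0.001, -1.0]]
contact_force: [3.9, 20.2, -4.7]
width: -0.0
finger_force: 10.3
```

```bash
python3 -c "
from clip import *
q=lid(0,.109+.011+.035)
clip((-1,0),14,84,[(*q,.052,YW,-1),(*q,.16,YW,-1)])"
```

```text
t 23.1833 p [0.5605 0.0347 0.0516] w -0.0 F [ 3.9 20.2 -4.7]
[0.147,0.0,0.0,0.002,-0.024,0.001,-1] x1 | [0.152,0.0,-0.432,0.002,-0.024,0.001,-1] x3
[-0.62,-0.496,-0.04,0.0,0.0,0.0,-1] x6
[0.0,0.0,0.268,0.0,0.0,0.0,-1] x3 | [0.0,0.0,0.36,0.0,0.0,0.0,-1] x1 | [0.0,0.01,0.413,0.0,0.0,0.0,-1] x1 | [0.0,0.045,0.454,0.0,0.0,0.0,-1] x1 | [0.0,0.078,0.469,0.0,0.0,0.0,-1] x1 | [0.0,0.096,0.472,0.0,0.0,0.0,-1] x1
[0.0,0.012,0.0,0.0,0.0,0.0,-1] x2 | [0.0,-0.132,0.0,0.0,0.0,0.0,-1] x1 | [0.0,-0.132,-0.504,0.0,0.0,0.0,-1] x4
```

Stop reached (20 N, no movement). Next is the −x clip.

Emit:
servo_tool(
  moves=[
    [[0.17, 0, 0, 0, 0, 0, -1], [0.17, 0, 0, 0, 0, 0, -1], [0.17, 0, -0.432, 0, 0, 0, -1], [0.17, 0, -0.432, 0, 0, 0, -1], [0.17, 0, -0.432, 0, 0, 0, -1]],
  ],
)

```text
t: 23.6
eef_pos: [0.5661, 0.072, 0.1635]
ee_rot: [[0.137, 0.991, 0.005], [0.991, -0.137, -0.0], [0.001, 0.005, -1.0]]
contact_force: [0.2, -0.3, 0.4]
width: -0.0002
finger_force: 0.0
```

Emit:
servo_tool(
  moves=[
    [[-0.62, -0.496, -0.04, 0, 0, 0, -1], [-0.62, -0.496, -0.04, 0, 0, 0, -1], [-0.62, -0.496, -0.04, 0, 0, 0, -1], [-0.62, -0.496, -0.04, 0, 0, 0, -1], [-0.62, -0.496, -0.04, 0, 0, 0, -1], [-0.62, -0.496, -0.04, 0, 0, 0, -1], [-0.62, -0.496, -0.04, 0, 0, 0, -1], [-0.62, -0.496, -0.04, 0, 0, 0, -1]],
  ],
)

```text
t: 24.27
eef_pos: [0.4215, -0.0647, 0.1697]
ee_rot: [[0.139, 0.99, 0.003], [0.99, -0.139, -0.0], [0.0, 0.003, -1.0]]
contact_force: [-0.2, 0.9, 0.1]
width: 0.0001
finger_force: 0.0
```

```bash
python3 -c "
from clip import *
clip((-1,0),14,84)"
```

```text
t 24.2667 p [ 0.4215 -0.0647  0.1697] w 0.0001 F [-0.2  0.9  0.1]
[-0.004,0.001,-0.001,0.005,-0.001,-0.006,-1] x0 | [-0.004,0.0,0.267,0.005,-0.001,-0.006,-1] x3 | [-0.004,0.0,0.359,0.005,-0.001,-0.006,-1] x1 | [-0.004,0.009,0.412,0.005,-0.001,-0.006,-1] x1 | [-0.004,0.045,0.453,0.005,-0.001,-0.006,-1] x1 | [-0.004,0.077,0.468,0.005,-0.001,-0.006,-1] x1 | [-0.004,0.095,0.471,0.005,-0.001,-0.006,-1] x1
[0.0,0.012,0.0,0.0,0.0,0.0,-1] x2 | [0.0,-0.132,0.0,0.0,0.0,0.0,-1] x1 | [0.0,-0.132,-0.504,0.0,0.0,0.0,-1] x4
```

Emit:
servo_tool(
  moves=[
    [[0, 0, 0.267, 0, 0, 0, -1], [0, 0, 0.267, 0, 0, 0, -1], [0, 0, 0.359, 0, 0, 0, -1], [0, 0.005, 0.385, 0, 0, 0, -1], [0, 0.009, 0.412, 0, 0, 0, -1], [0, 0.03, 0.433, 0, 0, 0, -1], [0, 0.045, 0.453, 0, 0, 0, -1], [0, 0.077, 0.468, 0, 0, 0, -1]],
  ],
)

```text
t: 24.93
eef_pos: [0.4409, -0.0668, 0.0523]
ee_rot: [[0.138, 0.99, 0.001], [0.99, -0.138, 0.001], [0.001, 0.001, -1.0]]
contact_force: [-2.6, 1.2, 1.5]
width: -0.0
finger_force: 1.4
```

Emit:
servo_tool(
  moves=[
    [[0, 0.018, 0.003, 0, 0, 0, -1], [0, 0.03, 0.003, 0, 0, 0, -1], [0, 0.04, 0.003, 0, 0, 0, -1], [0, 0.042, 0.003, 0, 0, 0, -1], [0, 0.042, 0.003, 0, 0, 0, -1]],
  ],
)

```text
t: 25.35
eef_pos: [0.4491, -0.068, 0.0512]
ee_rot: [[0.138, 0.99, -0.003], [0.99, -0.138, 0.001], [0.001, -0.003, -1.0]]
contact_force: [-8.4, 2.9, 3.8]
width: -0.0
finger_force: 4.4
```

```bash
python3 -c "
from clip import *
q=lid(-.084-.014-.035,0);r=lid(-.12,-.14)
clip((0,-1),11,109,[(*q,.052,YW,-1),(*q,.16,YW,-1)])"
```

```text
t 25.35 p [ 0.4491 -0.068   0.0512] w -0.0 F [-8.4  2.9  3.8]
[-0.006,-0.146,-0.003,-0.005,-0.002,-0.005,-1] x1 | [-0.006,-0.147,-0.435,-0.005,-0.002,-0.005,-1] x3
[-0.584,0.532,-0.04,0.0,0.0,0.0,-1] x6
[0.0,0.0,0.268,0.0,0.0,0.0,-1] x3 | [0.0,0.0,0.36,0.0,0.0,0.0,-1] x1 | [0.01,0.0,0.413,0.0,0.0,0.0,-1] x1 | [0.045,0.0,0.454,0.0,0.0,0.0,-1] x1 | [0.078,0.0,0.469,0.0,0.0,0.0,-1] x1 | [0.096,0.0,0.472,0.0,0.0,0.0,-1] x1
[0.012,0.0,0.0,0.0,0.0,0.0,-1] x2 | [-0.132,0.0,0.0,0.0,0.0,0.0,-1] x1 | [-0.132,0.0,-0.504,0.0,0.0,0.0,-1] x4
```

Emit:
servo_tool(
  moves=[
    [[0, 0.014, 0, 0, 0, 0, -1], [0, 0.014, 0, 0, 0, 0, -1], [0, 0.014, 0, 0, 0, 0, -1]],
  ],
)

```text
t: 25.6
eef_pos: [0.4492, -0.068, 0.0509]
ee_rot: [[0.138, 0.99, -0.008], [0.99, -0.138, 0.002], [0.001, -0.008, -1.0]]
contact_force: [-19.8, 4.3, 12.9]
width: 0.0001
finger_force: 10.3
```

Emit:
servo_tool(
  moves=[
    [[-0.006, -0.168, 0, 0, 0, 0, -1], [-0.006, -0.168, 0, 0, 0, 0, -1], [-0.006, -0.168, -0.435, 0, 0, 0, -1], [-0.006, -0.168, -0.435, 0, 0, 0, -1], [-0.006, -0.168, -0.435, 0, 0, 0, -1]],
  ],
)

```text
t: 26.02
eef_pos: [0.4135, -0.065, 0.1642]
ee_rot: [[0.138, 0.99, 0.006], [0.99, -0.138, -0.001], [0.0, 0.006, -1.0]]
contact_force: [-0.1, 0.1, 0.5]
width: 0.0002
finger_force: 0.0
```

Emit:
servo_tool(
  moves=[
    [[-0.584, 0.532, -0.04, 0, 0, 0, -1], [-0.584, 0.532, -0.04, 0, 0, 0, -1], [-0.584, 0.532, -0.04, 0, 0, 0, -1], [-0.584, 0.532, -0.04, 0, 0, 0, -1], [-0.584, 0.532, -0.04, 0, 0, 0, -1], [-0.584, 0.532, -0.04, 0, 0, 0, -1], [-0.584, 0.532, -0.04, 0, 0, 0, -1], [-0.584, 0.532, -0.04, 0, 0, 0, -1]],
  ],
)

```text
t: 26.68
eef_pos: [0.5236, -0.2275, 0.1701]
ee_rot: [[0.138, 0.99, 0.001], [0.99, -0.138, 0.001], [0.001, 0.001, -1.0]]
contact_force: [-0.1, 1.5, 0.1]
width: -0.0002
finger_force: 0.0
```

```bash
python3 -c "
from clip import *
clip((0,-1),11,109)"
```

```text
t 26.6833 p [ 0.5236 -0.2275  0.1701] w -0.0002 F [-0.1  1.5  0.1]
[0.002,0.004,0.0,0.002,-0.001,-0.006,-1] x0 | [0.002,0.003,0.268,0.002,-0.001,-0.006,-1] x3 | [0.002,0.003,0.36,0.002,-0.001,-0.006,-1] x1 | [0.012,0.003,0.414,0.002,-0.001,-0.006,-1] x1 | [0.047,0.003,0.454,0.002,-0.001,-0.006,-1] x1 | [0.08,0.003,0.47,0.002,-0.001,-0.006,-1] x1 | [0.098,0.003,0.472,0.002,-0.001,-0.006,-1] x1
[0.012,0.0,0.0,0.0,0.0,0.0,-1] x2 | [-0.132,0.0,0.0,0.0,0.0,0.0,-1] x1 | [-0.132,0.0,-0.504,0.0,0.0,0.0,-1] x4
```

Emit:
servo_tool(
  moves=[
    [[0, 0, 0.267, 0, 0, 0, -1], [0, 0, 0.267, 0, 0, 0, -1], [0, 0, 0.36, 0, 0, 0, -1], [0.005, 0, 0.387, 0, 0, 0, -1], [0.012, 0, 0.414, 0, 0, 0, -1], [0.03, 0, 0.435, 0, 0, 0, -1], [0.047, 0, 0.454, 0, 0, 0, -1], [0.08, 0, 0.47, 0, 0, 0, -1]],
  ],
)

```text
t: 27.35
eef_pos: [0.5275, -0.2078, 0.0536]
ee_rot: [[0.138, 0.99, 0.003], [0.99, -0.138, -0.001], [-0.0, 0.003, -1.0]]
contact_force: [-0.4, -1.4, 0.5]
width: -0.0001
finger_force: 0.9
```

Emit:
servo_tool(
  moves=[
    [[0.018, 0, 0.003, 0, 0, 0, -1], [0.03, 0, 0.003, 0, 0, 0, -1], [0.045, 0, 0.003, 0, 0, 0, -1], [0.052, 0, 0.003, 0, 0, 0, -1], [0.052, 0, 0.003, 0, 0, 0, -1]],
  ],
)

```text
t: 27.77
eef_pos: [0.5282, -0.2005, 0.0525]
ee_rot: [[0.141, 0.99, -0.001], [0.99, -0.141, -0.014], [-0.014, 0.001, -1.0]]
contact_force: [-3.9, -24.3, -2.4]
width: 0.0
finger_force: 12.4
```

Emit:
servo_tool(
  moves=[
    [[-0.19, 0, 0, 0, 0, 0, -1], [-0.19, 0, 0, 0, 0, 0, -1], [-0.19, 0, -0.58, 0, 0, 0, -1], [-0.19, 0, -0.58, 0, 0, 0, -1], [-0.19, 0, -0.58, 0, 0, 0, -1], [-0.19, 0, -0.58, 0, 0, 0, -1]],
  ],
)

```text
t: 28.27
eef_pos: [0.5232, -0.242, 0.2026]
ee_rot: [[0.138, 0.99, 0.007], [0.99, -0.138, -0.001], [-0.0, 0.007, -1.0]]
contact_force: [1.3, -0.1, 0.2]
width: -0.0002
finger_force: 0.0
```

Run:
```python
from plan import *
Y=((24,120,80),(34,255,255))
for n in ('top','scene'):
    c=snap(n)
    print(n,[(b,onz(c,*b[0],.006).round(4)[:2]) for b in blobs(c,*Y,30)[0] if onz(c,*b[0],.006)[0]>.1 and abs(onz(c,*b[0],.006)[1])<.5])
plan([(.47,.03,.2,-7.8,-.2),(.40,.19,.2,-16,.0,1)])
```

```text
top [(([211.1, 303.6], 203, [191, 294, 34, 19]), array([0.3852, 0.2581]))]
scene [(([420.6, 203.6], 197, [410, 194, 31, 17]), array([0.3852, 0.2568]))]
t 28.3667 p [ 0.524  -0.2423  0.2023] w 0.0001 F [ 0.5 -0.2 -1.2]
[0.524,-0.182,0.002,0.01,0.001,-0.002,-0.2] x4
[0.525,-0.182,0.003,0.01,0.001,-0.002,-0.2] x4
[0.596,-0.364,0.0,0.0,0.0,0.286,0.0] x6
```

Emit:
servo_tool(
  moves=[
    [[0.524, -0.182, 0, 0, 0, 0, -0.2], [0.524, -0.182, 0, 0, 0, 0, -0.2], [0.524, -0.182, 0, 0, 0, 0, -0.2], [0.524, -0.182, 0, 0, 0, 0, -0.2], [0.524, -0.182, 0, 0, 0, 0, -0.2]],
  ],
)

```text
t: 28.78
eef_pos: [0.4937, -0.1026, 0.1964]
ee_rot: [[0.134, 0.991, 0.0], [0.991, -0.134, 0.002], [0.002, -0.0, -1.0]]
contact_force: [0.1, 0.0, -1.0]
width: 0.034
finger_force: 0.0
```

Emit:
servo_tool(
  moves=[
    [[0.524, -0.182, 0, 0, 0, 0, -0.2], [0.524, -0.182, 0, 0, 0, 0, -0.2], [0.524, -0.182, 0, 0, 0, 0, -0.2], [0.524, -0.182, 0, 0, 0, 0, -0.2], [0.524, -0.182, 0, 0, 0, 0, -0.2]],
  ],
)

```text
t: 29.2
eef_pos: [0.4674, 0.0322, 0.1964]
ee_rot: [[0.134, 0.991, 0.0], [0.991, -0.134, 0.001], [0.001, 0.0, -1.0]]
contact_force: [0.2, 0.1, 0.1]
width: 0.0345
finger_force: 0.0
```

Emit:
servo_tool(
  moves=[
    [[0.596, -0.364, 0, 0, 0, 0.286, 0], [0.596, -0.364, 0, 0, 0, 0.286, 0], [0.596, -0.364, 0, 0, 0, 0.286, 0], [0.596, -0.364, 0, 0, 0, 0.286, 0], [0.596, -0.364, 0, 0, 0, 0.286, 0], [0.596, -0.364, 0, 0, 0, 0.286, 0], [0.596, -0.364, 0, 0, 0, 0.286, 0], [0.596, -0.364, 0, 0, 0, 0.286, 0]],
  ],
)

```text
t: 29.87
eef_pos: [0.3991, 0.1891, 0.1965]
ee_rot: [[0.279, 0.96, 0.001], [0.96, -0.279, -0.0], [-0.0, 0.001, -1.0]]
contact_force: [0.2, -0.5, -0.1]
width: 0.0428
finger_force: 0.0
```

Run:
```python
from plan import *
c=snap('wrist','w9.png');np.save('w9.npy',c,allow_pickle=True);print(bot.get_obs()['eef_pos'])
```

```text
[0.39906241 0.18896667 0.19657893]
```

View pics/w9.png

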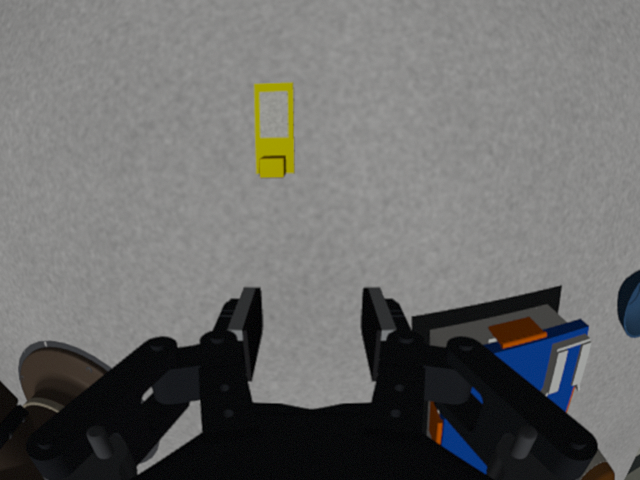

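The tag is at (274,130) and nearly aligned with the tool, with its tab top at about (272,168). I'll compute its pose.

Run:
```python
from plan import *
c=np.load('w9.npy',allow_pickle=True).item()
h=cv2.cvtColor(c['frame'],cv2.COLOR_RGB2HSV)
m=cv2.inRange(h,(24,120,60),(34,255,255));m[220:]=0
L=[];R=[]
for r in range(90,150,4):
    i=np.nonzero(m[r,230:320])[0]+230;L.append(onz(c,i[0]-.5,r,.006)[:2]);R.append(onz(c,i[-1]+.5,r,.006)[:2])
T=[onz(c,u,np.nonzero(m[:,u])[0][0]-.5,.006)[:2] for u in range(260,290,3)]
L,R,T=map(np.array,(L,R,T))
ang=[np.degrees(np.arctan2(*(q[0]-q[-1])[::-1])) for q in (L,R)];at=np.degrees(np.arctan2(*(T[-1]-T[0])[::-1]));print(ang,at)
yaw=np.mean(ang)-90;a=np.radians(yaw);X=np.array([np.cos(a),np.sin(a)]);Y=np.array([-np.sin(a),np.cos(a)])
xc=((L@X).mean()+(R@X).mean())/2;print('w',(R@X).mean()-(L@X).mean());yf=(T@Y).mean()
org=X*xc+Y*(yf-.04);tab=X*xc+Y*(yf-.072);print('yaw',yaw,'org',org,'tab',tab)
v=h[...,2];ys=slice(150,182);print([h[r,272,2] for r in range(138,184)])
for s in ((260,157),(285,157),(285,178),(260,178)): print(onz(c,*s,.034)[:2].round(4))
```

```text
[np.float64(73.98022351279505), np.float64(74.50705437932895)] -15.648633580630955
w 0.033653392389475845
yaw -15.756361053938008 org [0.38819761 0.26737292] tab [0.37950809 0.23657532]
[np.uint8(162), np.uint8(163), np.uint8(164), np.uint8(164), np.uint8(162), np.uint8(162), np.uint8(163), np.uint8(163), np.uint8(164), np.uint8(164), np.uint8(163), np.uint8(163), np.uint8(163), np.uint8(164), np.uint8(164), np.uint8(165), np.uint8(160), np.uint8(124), np.uint8(79), np.uint8(74), np.uint8(120), np.uint8(159), np.uint8(165), np.uint8(164), np.uint8(163), np.uint8(163), np.uint8(163), np.uint8(163), np.uint8(162), np.uint8(163), np.uint8(164), np.uint8(164), np.uint8(164), np.uint8(164), np.uint8(164), np.uint8(163), np.uint8(164), np.uint8(165), np.uint8(160), np.uint8(142), np.uint8(134), np.uint8(144), np.uint8(145), np.uint8(144), np.uint8(142), np.uint8(142)]
[0.3737 0.2482]
[0.3928 0.2423]
[0.3879 0.226 ]
[0.3685 0.2319]
```

Run:
```python
from plan import *
plan([(.380,.2368,.09,-15.7,0,1),(.380,.2368,.024,-15.7,0,2)])
```

```text
t 29.9167 p [0.3991 0.189  0.1966] w 0.0431 F [ 0.3  0.7 -0.2]
[0.162,-0.127,0.426,0.002,0.0,-0.019,0] x5
[0.0,0.0,0.264,0.0,0.0,0.0,0] x4
```

Emit:
servo_tool(
  moves=[
    [[0.162, -0.127, 0.426, 0, 0, -0.019, 0], [0.162, -0.127, 0.426, 0, 0, -0.019, 0], [0.162, -0.127, 0.426, 0, 0, -0.019, 0], [0.162, -0.127, 0.426, 0, 0, -0.019, 0], [0.162, -0.127, 0.426, 0, 0, -0.019, 0]],
  ],
)

```text
t: 30.33
eef_pos: [0.3785, 0.2365, 0.0891]
ee_rot: [[0.269, 0.963, -0.002], [0.963, -0.269, -0.002], [-0.003, -0.001, -1.0]]
contact_force: [0.4, 0.0, 0.7]
width: 0.0426
finger_force: 0.0
```

Emit:
servo_tool(
  moves=[
    [[0, 0, 0.264, 0, 0, 0, 0], [0, 0, 0.264, 0, 0, 0, 0], [0, 0, 0.264, 0, 0, 0, 0], [0, 0, 0.264, 0, 0, 0, -0.8], [0, 0, 0.264, 0, 0, 0, -0.8], [0, 0, 0.264, 0, 0, 0, -0.8], [0, 0, 0.264, 0, 0, 0, -0.8]],
  ],
  grip_force=40,
)

```text
t: 30.92
eef_pos: [0.3812, 0.2386, 0.0269]
ee_rot: [[0.269, 0.963, 0.005], [0.963, -0.269, 0.002], [0.003, 0.005, -1.0]]
contact_force: [1.1, -1.8, 8.3]
width: 0.0187
finger_force: 41.2
```

Run:
```python
from plan import *
from clip import lid,L0
print(bot.get_obs()['finger_force'])
q=lid(.055,-.052);print(q)
plan([(.380,.2368,.17,-15.7,-.8),(.45,.05,.18,-10,-.8),(*lid(.055,-.052),.17,-7.8,-.8,1)])
```

```text
41.16376519203186
[ 0.59183392 -0.14148324]
t 30.9167 p [0.3812 0.2386 0.0269] w 0.0187 F [ 1.1 -1.8  8.3]
[-0.006,0.0,-0.572,0.009,-0.007,0.003,-0.8] x4
[-0.644,0.472,-0.04,0.0,0.0,-0.199,-0.8] x6
[-0.656,0.692,0.04,0.0,0.0,-0.077,-0.8] x8
```

Emit:
servo_tool(
  moves=[
    [[0, 0, -0.572, 0, 0, 0, -0.8], [0, 0, -0.572, 0, 0, 0, -0.8], [0, 0, -0.572, 0, 0, 0, -0.8], [0, 0, -0.572, 0, 0, 0, -0.8], [0, 0, -0.572, 0, 0, 0, -0.8]],
  ],
)

```text
t: 31.33
eef_pos: [0.3817, 0.2396, 0.1739]
ee_rot: [[0.269, 0.963, 0.01], [0.963, -0.269, 0.006], [0.009, 0.008, -1.0]]
contact_force: [-0.3, 0.9, -0.3]
width: 0.0188
finger_force: 40.2
```

Emit:
servo_tool(
  moves=[
    [[-0.644, 0.472, -0.04, 0, 0, -0.199, -0.8], [-0.644, 0.472, -0.04, 0, 0, -0.199, -0.8], [-0.644, 0.472, -0.04, 0, 0, -0.199, -0.8], [-0.644, 0.472, -0.04, 0, 0, -0.199, -0.8], [-0.644, 0.472, -0.04, 0, 0, -0.199, -0.8], [-0.644, 0.472, -0.04, 0, 0, -0.199, -0.8], [-0.644, 0.472, -0.04, 0, 0, -0.199, -0.8]],
  ],
)

```text
t: 31.92
eef_pos: [0.4498, 0.0495, 0.1773]
ee_rot: [[0.176, 0.984, 0.001], [0.984, -0.176, 0.001], [0.001, 0.001, -1.0]]
contact_force: [-0.3, -0.3, -1.1]
width: 0.0193
finger_force: 40.2
```

Emit:
servo_tool(
  moves=[
    [[-0.656, 0.692, 0.04, 0, 0, -0.077, -0.8], [-0.656, 0.692, 0.04, 0, 0, -0.077, -0.8], [-0.656, 0.692, 0.04, 0, 0, -0.077, -0.8], [-0.656, 0.692, 0.04, 0, 0, -0.077, -0.8], [-0.656, 0.692, 0.04, 0, 0, -0.077, -0.8], [-0.656, 0.692, 0.04, 0, 0, -0.077, -0.8], [-0.656, 0.692, 0.04, 0, 0, -0.077, -0.8], [-0.656, 0.692, 0.04, 0, 0, -0.077, -0.8]],
  ],
)

```text
t: 32.58
eef_pos: [0.592, -0.1398, 0.1662]
ee_rot: [[0.134, 0.991, -0.001], [0.991, -0.134, 0.001], [0.001, -0.001, -1.0]]
contact_force: [-1.1, -0.2, -0.6]
width: 0.0193
finger_force: 40.2
```

Run:
```python
from plan import *
from clip import lid
plan([(*lid(.055,-.052),.17,-7.8,-.8,1)]);print(np.array(bot.get_obs()['ee_rot']).round(4).tolist())
c=snap('wrist','w10.png');np.save('w10.npy',c,allow_pickle=True)
```

```text
t 32.5833 p [ 0.592  -0.1398  0.1662] w 0.0193 F [-1.1 -0.2 -0.6]
[-0.007,0.0,-0.015,-0.002,-0.002,0.004,-0.8] x2
[[0.1339, 0.991, -0.0008], [0.991, -0.1339, 0.0013], [0.0012, -0.001, -1.0]]
```

View pics/w10.png

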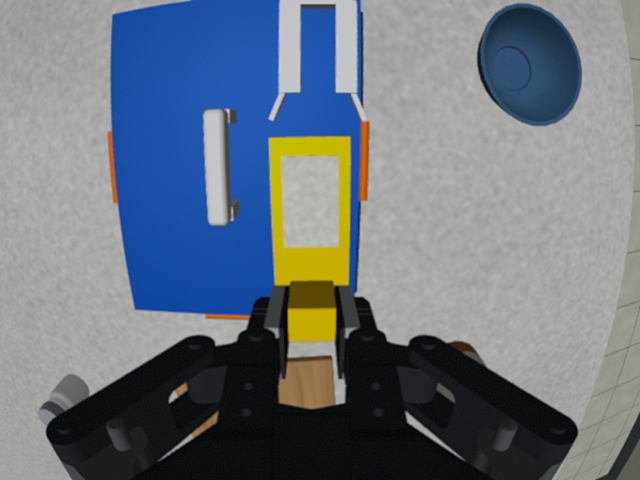

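The clips show edge-on, so they are folded. The tag is held at (310,190), with its front edge at row 138. The holder lips are at columns 279 to 301 and 335 to 357. I'll work out the lateral and yaw offset between them.

Run:
```python
from plan import *
c=np.load('w10.npy',allow_pickle=True).item()
h=cv2.cvtColor(c['frame'],cv2.COLOR_RGB2HSV)
tx=np.array([.1339,.991]);ty=np.array([.991,-.1339]);tc=np.array([.592,-.1398])
P=lambda u,v,z:(lambda d:np.array([ty@d,tx@d])*1e3)(onz(c,u,v,z)[:2]-tc)   # (tool y, tool x) mm
w=cv2.inRange(h,(0,0,120),(180,60,255))
A=[]
for r in range(15,86,5):
    i=np.nonzero(w[r,270:366])[0]+270;l=P(i[0]-.5,r,.088);q=P(i[-1]+.5,r,.088)
    i2=i[np.diff(i,append=i[-1]+1)>5]; 
    A.append((r,*l.round(1),*q.round(1)))
A=np.array(A);mid=(A[:,1]+A[:,3])/2;print(A[::4],'\nholder mid',np.polyfit((A[:,2]+A[:,4])/2,mid,1),'w',(A[:,3]-A[:,1]).mean())
m=cv2.inRange(h,(24,120,60),(34,255,255))
B=[]
zt=.1662-.0269+.006
for r in range(145,270,10):
    i=np.nonzero(m[r,260:365])[0]+260;B.append((*P(i[0]-.5,r,zt),*P(i[-1]+.5,r,zt)))
B=np.array(B);print('tag mid',np.polyfit((B[:,1]+B[:,3])/2,(B[:,0]+B[:,2])/2,1),'w',(B[:,2]-B[:,0]).mean())
u=310;i=np.nonzero(m[:,u])[0][0]-.5;print('tag front',P(u,i,zt))
print('mouth cheek tips',P(271,120,.088),P(366,120,.088))
k=cv2.inRange(h,(0,0,160),(180,60,255));k[:,:200]=0;k[:,232:]=0;k[:105]=0;k[230:]=0
kk=max(cv2.findContours(k,0,1)[0],key=cv2.contourArea);q=np.array([P(*s,.109) for s in kk[:,0].astype(float)]);print('handle',cv2.minAreaRect(q.astype(np.float32)))
b=cv2.inRange(h,(105,150,60),(125,255,255))
E=np.array([P(np.nonzero(b[r,90:240])[0][0]+89.5,r,.075) for r in range(20,125,10)]);print('left edge',np.polyfit(E[:,1],E[:,0],1))
```

```text
[[ 15.  -18.4 139.9  30.5 140.4]
 [ 35.  -18.4 127.6  30.4 128.1]
 [ 55.  -18.3 115.7  30.3 116.1]
 [ 75.  -18.3 104.   30.3 104.4]] 
holder mid [1.02877098e-03 5.87421206e+00] w 48.70000000000001
tag mid [-0.00947877 -0.17521663] w 33.20313331240403
tag front [-0.55451927 70.62411554]
mouth cheek tips [-22.7143968   78.30157436] [30.73598436 78.47532226]
handle ((-51.37668228149414, 54.077369689941406), (61.25358200073242, 10.022411346435547), 89.74646759033203)
left edge [ 6.65843972e-03 -1.31767470e+02]
```

Emit:
servo_tool(
  moves=[
    [[0, 0.019, 0.1, 0, 0, 0.025, -0.8], [0, 0.019, 0.2, 0, 0, 0.025, -0.8], [0, 0.019, 0.24, 0, 0, 0.025, -0.8], [0, 0.019, 0.252, 0, 0, 0.025, -0.8], [0, 0.019, 0.256, 0, 0, 0.025, -0.8], [0, 0.019, 0.256, 0, 0, 0.025, -0.8]],
  ],
)

```text
t: 33.13
eef_pos: [0.5967, -0.14, 0.1046]
ee_rot: [[0.145, 0.989, 0.002], [0.989, -0.145, 0.0], [0.0, 0.002, -1.0]]
contact_force: [0.9, 0.0, 0.1]
width: 0.019
finger_force: 40.2
```

Run:
```python
from plan import *
c=snap('wrist','w11.png');o=bot.get_obs();print(o['eef_pos'],o['contact_force'])
```

```text
[ 0.59702208 -0.14027276  0.10498921] [-0.01607031  0.21961455 -0.02809403]
```

View pics/w11.png

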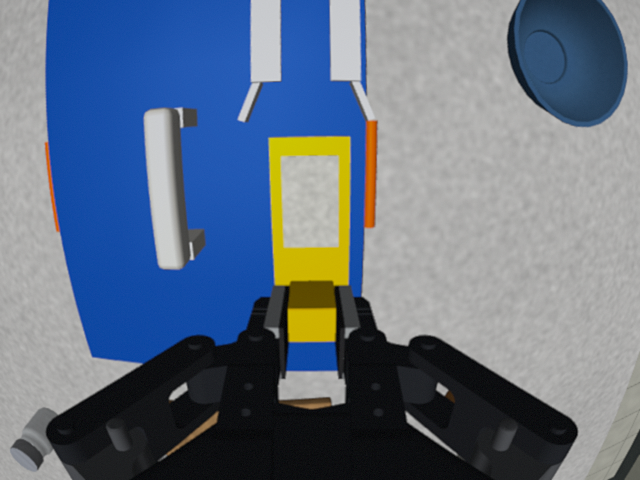

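The tag sits about 3 mm above the plate. Its mid column is about 309, the channel's about 306, and the cheek tips are at 241 and 373. I'll shift it −1.3 mm, lower it, then slide.

Emit:
servo_tool(
  moves=[
    [[0, -0.005, 0.006, 0, 0, 0, -0.8], [0, -0.005, 0.012, 0, 0, 0, -0.8], [0, -0.005, 0.014, 0, 0, 0, -0.8], [0, -0.005, 0.014, 0, 0, 0, -0.8]],
  ],
)

```text
t: 33.52
eef_pos: [0.5958, -0.1406, 0.102]
ee_rot: [[0.146, 0.989, 0.004], [0.989, -0.146, 0.0], [0.001, 0.004, -1.0]]
contact_force: [-2.5, 1.2, 7.8]
width: 0.0187
finger_force: 41.2
```

Emit:
servo_tool(
  moves=[
    [[0.03, 0, -0.004, 0, 0, 0, -0.8], [0.06, -0.001, -0.004, 0, 0, 0, -0.8], [0.09, -0.001, -0.004, 0, 0, 0, -0.8], [0.12, -0.001, -0.004, 0, 0, 0, -0.8], [0.14, -0.001, -0.004, 0, 0, 0, -0.8]],
  ],
)

```text
t: 33.93
eef_pos: [0.6009, -0.1054, 0.102]
ee_rot: [[0.146, 0.989, 0.003], [0.989, -0.146, -0.001], [-0.001, 0.003, -1.0]]
contact_force: [-1.2, -4.0, 6.0]
width: 0.0184
finger_force: 40.9
```

Emit:
servo_tool(
  moves=[
    [[0.03, 0, -0.002, 0, 0, 0, -0.8], [0.06, -0.001, -0.002, 0, 0, 0, -0.8], [0.09, -0.001, -0.002, 0, 0, 0, -0.8], [0.12, -0.001, -0.002, 0, 0, 0, -0.8], [0.13, -0.001, -0.002, 0, 0, 0, -0.8]],
  ],
)

```text
t: 34.35
eef_pos: [0.6051, -0.0725, 0.102]
ee_rot: [[0.145, 0.989, 0.002], [0.989, -0.145, -0.0], [0.0, 0.002, -1.0]]
contact_force: [-0.9, -3.0, 5.1]
width: 0.0189
finger_force: 40.9
```

Emit:
servo_tool(
  moves=[
    [[0.016, 0, -0.002, 0, 0, 0, -0.8], [0.03, 0, -0.002, 0, 0, 0, -0.8], [0.044, 0, -0.002, 0, 0, 0, -0.8], [0.052, 0, -0.002, 0, 0, 0, -0.8], [0.052, 0, -0.002, 0, 0, 0, -0.8]],
  ],
)

```text
t: 34.77
eef_pos: [0.6061, -0.0631, 0.1021]
ee_rot: [[0.147, 0.989, 0.0], [0.989, -0.147, -0.006], [-0.006, 0.001, -1.0]]
contact_force: [-1.8, -10.8, 4.9]
width: 0.0188
finger_force: 40.8
```

Emit:
servo_tool(
  moves=[
    [[0.012, 0, 0, 0, 0, 0, -0.8], [0.016, 0, 0, 0, 0, 0, -0.8], [0.016, 0, 0, 0, 0, 0, -0.8]],
  ],
)

```text
t: 35.02
eef_pos: [0.6062, -0.0627, 0.1027]
ee_rot: [[0.15, 0.989, -0.0], [0.989, -0.15, -0.013], [-0.013, 0.002, -1.0]]
contact_force: [-5.9, -23.1, 7.9]
width: 0.019
finger_force: 41.2
```

Emit:
servo_tool(
  moves=[
    [[-0.012, 0, 0, 0, 0, 0, -0.3], [-0.012, 0, 0, 0, 0, 0, -0.2], [-0.012, 0, 0, 0, 0, 0, -0.2], [-0.012, 0, -0.2, 0, 0, 0, -0.2], [-0.4, 0, -0.4, 0, 0, 0, -0.2], [-0.4, 0, -0.4, 0, 0, 0, -0.2], [-0.4, 0, -0.4, 0, 0, 0, -0.2], [-0.4, 0, -0.4, 0, 0, 0, -0.2]],
  ],
)

```text
t: 35.68
eef_pos: [0.5932, -0.1591, 0.2053]
ee_rot: [[0.149, 0.989, 0.006], [0.989, -0.149, -0.002], [-0.001, 0.006, -1.0]]
contact_force: [1.2, 0.3, -0.4]
width: 0.034
finger_force: 0.0
```

Run:
```python
from plan import *
c=snap('wrist','w12.png');o=bot.get_obs();print(o['eef_pos'],o['contact_force'])
```

```text
[ 0.59310083 -0.15720096  0.20343565] [ 0.78822885 -0.27174544 -0.92165058]
```

View pics/w12.png

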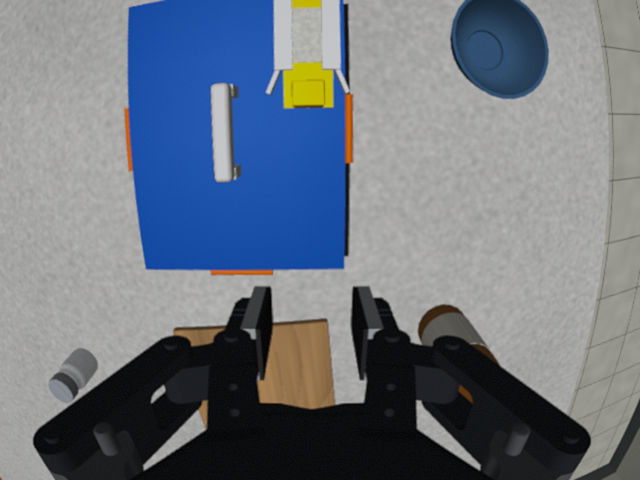

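The tag sits in the holder: lips start at row 68, the tag's rear edge is at (308,108), and its tab is outside. All clips show edge-on. I'll check the numbers, plus a last scene view.

Run:
```python
from plan import *
c=snap('wrist');o=bot.get_obs();h=cv2.cvtColor(c['frame'],cv2.COLOR_RGB2HSV)
R=np.array(o['ee_rot']);p=np.array(o['eef_pos'])
P=lambda u,v,z:((onz(c,u,v,z)-p)@R[:,[1,0]]*1e3).round(1)
m=cv2.inRange(h,(24,120,60),(34,255,255))
print('rear',[P(u,np.nonzero(m[:,u])[0][-1]+.5,.081) for u in (287,308,330)])
b=cv2.inRange(h,(105,150,60),(125,255,255))
print('lid near',[P(u,np.nonzero(b[:300,u])[0][-1]+.5,.075) for u in (170,200,290,320)],'lips',P(283,68,.088),P(331,68,.088))
k=cv2.inRange(h,(0,0,160),(180,60,255));k[:,:205]=0;k[:,233:]=0;k[:75]=0;k[190:]=0
kk=max(cv2.findContours(k,0,1)[0],key=cv2.contourArea);print('handle',cv2.minAreaRect(np.array([P(*s,.109) for s in kk[:,0].astype(float)]).astype(np.float32)))
ims=[]
for n,(x,y) in (('top',(270,160)),('scene',(225,215))):
    f=snap(n)['frame'][y:y+130,x:x+150];ims.append(cv2.resize(f,None,fx=2.6,fy=2.6,interpolation=2))
cv2.imwrite('pics/fin.png',np.hstack(ims)[:,:,::-1])
```

```text
rear [array([-15.5,  83.7]), array([-1.3, 84.9]), array([13.6, 84.3])]
lid near [array([-112.5,  -36.5]), array([-86.8, -36.9]), array([-15.5, -35.4]), array([  7.3, -35.4])] lips [-17.5 112.2] [ 13.9 112.1]
handle ((-55.37064743041992, 68.89612579345703), (9.958791732788086, 60.68136978149414), 0.6923584938049316)
```

View pics/fin.png

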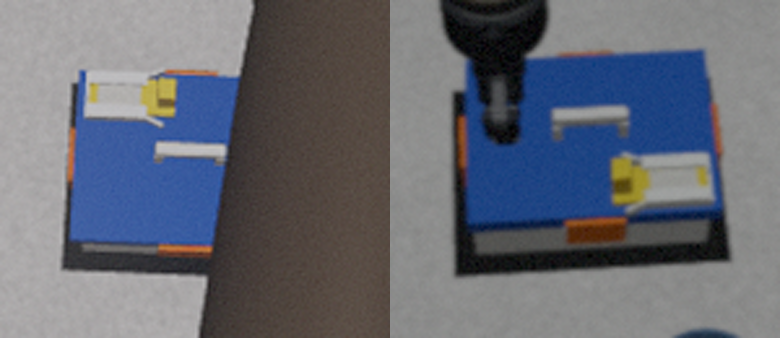

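The final views show the lid level, the clips folded down and the tag in the holder. Its rear edge measures lid y ≈ 15 mm, the fully home value, and the arm is clear.

```bash
python3 -c "
from rig import bot
print(bot.sign_off())"
```

```text
the job is handed in; nothing more can be done
None
```

The order is packed and handed in: all three pots stand upright in the box, the lid is fully down, all four clips are folded, and the tag is fully home in its holder.

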